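# Pack a cell carriage with spacers

## Robot

A 7-joint arm with a two-finger parallel gripper is mounted at the origin on a cart in front of the work surface, level with it; the furniture and walls round the work are solid. World frame = base frame: x ahead of the robot, y to its left, z up, the work surface at z = 0. Lengths are in m, angles in rad, forces in N, time in s.
With the tool pointing down it reaches from about 0.425 to 1.025 m from the base axis. Payload 3.6 kg.
Tool frame: the origin (TCP) lies at the very end of the fingers, on their centre line; the grasp point (between the pads) lies 19 mm behind it (pinch_z is the distance from the TCP to the grasp point, in m); z points along the fingers, y is the line along which they close (so a half turn about z gives the same grasp; the last joint's range is limited). The gripper opens to 85 mm and grips with 20 to 120 N. Pads are 22 mm wide; open, the fingers measure 114 mm over their backs; the gripper's body (76 mm by 85 mm) begins 54 mm behind the grasp point. The pads swing forward as they close: fully open they stand 13 mm farther back than shut.
Start: joints at [1.06, 0.591, 0.048, 1.609, -0.033, 0.943, -0.034], TCP at [0.294, -0.663, 0.194] pointing down, gripper open.
Joint ranges: [-2.69, 2.69], [-0.47, 2.24], [-1.27, 1.36], [0.19, 2.51], [-1.53, 4.68], [0.08, 2.07], [-3.09, 3.09]. Speed limits (rad/s): [2.57, 2.57, 3.14, 3.14, 3.14, 3.14, 3.14].

## Interface

Orientations are given as a unit quaternion [w, x, y, z].
In Python, from workcell import * gives the robot as it stands. The module is installed in compiled form; this text tells all that it offers.
- The arm moves only by the shell command python3 -m pendant 'ROWS' [OPENING]. ROWS is JSON, a list of rows, each an object of numbers: "dx", "dy", "dz": the shift along the tool's x, y, z each as a share of 0.12 m, from -1 to 1; "ax", "ay", "az": the turn, a rotation vector about the tool's x, y, z each as a share of 2 rad, from -1 to 1. In form: [{"dx": .., "dy": .., "dz": .., "ax": .., "ay": .., "az": ..}, ...]. A call has 1 to 12 rows; each row shifts and turns the commanded pose from where the row before left it, along the tool's axes as they then stand; what a row does not reach is not made up. A row lasts 1/8 s, in which the tool goes at most 62.5 mm and 10.7 degrees, less where a joint would pass 70% of its speed; a pose out of reach is approached as far as the arm can. A call with a number of a shift or a turn outside -1 to 1 is refused whole. A call with a gripper value outside its range is refused whole. OPENING is the gripper's target within -1 to 1 (shut at 1, half-way at 0, fully open at -1), set as the call begins (- or left out, the last holds). The fingers move at their own pace and stop on an object; the grip force is fixed at half the most. Time passes only in rows, so rows that do not move let the fingers close. It gives the time, the measured TCP pose, the force, the opening and the grip force at its end, in the units of the state.
- observe(): the state, without advancing time (a new reading comes with each control period).
- snapshot(name): name is "scene" or "top" or "wrist"; returns a dict with "color" (480x640x3 uint8, blue, green, red), "range_z" (480x640 float32, m along the optical axis (not along the pixel's ray), 0 where there is no reading), "fx", "fy", "cx", "cy" (pixels), "dist_coeffs" ([k1, k2, p1, p2, k3] as OpenCV has them; the pictures are not rectified), "xyz" and "orientation" of the camera in the world; the wrist camera has in their place "mount" (4x4, takes a point from camera to tool coordinates, whose origin is the TCP and whose axes are the flange's). Camera axes: x right, y up, looking along -z (the intrinsics and any distortion apply to the point x, -y, -z); pixel columns grow to the right and rows downward; lengths in m; the calibration is good to about 2 mm. A picture is of the moment at which its call begins: read the wrist's pose just before it.
- finish_job(): hands the job in; it is judged then, once.
The state is a dict: "time": time; "joints": joint angles; "joint_velocities": joint speeds; "effort": joint torques, N m; "tool_pos": TCP position; "tool_rot": TCP orientation; "contact_force": force on the tool from outside, world axes, zero at the start; "moment": the same for the moment, N m; "gripper_width": finger opening in m; "grip_force": force on a finger pad.
Only numpy, scipy, OpenCV 4.12 (cv2) and the standard library are available. Lean on these libraries where they do the work, as an engineer would, in place of code of your own. Each camera call takes 0.05 s, during which the arm holds its last target. There are 200 camera calls.

## Task

Pack the trough nearest the robot in the three-trough cell carriage so that its glass cell cannot shift: first slide that cell to the left until it rests against the stop wall at the trough's left end, then lift off the hook rack the two spacers that together just fill the space left in that trough, and set them in it behind the cell, upright and fully down on its floor, without forcing anything against the glass. Leave the third spacer on its hook and the cells in the other two troughs as they are.

Things in the scene. Friction and masses are not known exactly. Their poses are not given: they have to be found in the camera images.
- carriage: Fixed aluminium carriage with three troughs along its y. Origin: underside centre; x away from the robot, y left, z up. Trough centre lines x = -38.5 (nearest the robot: pack this one), 0, +38.5 mm; each 32.5 mm wide inside, y = -55.5 to +55.5 mm. Floors 8 mm, tops of all walls 28 mm above the worktop (cell lids 42). Stop: inner face of the thicker end wall, y = +55.5 mm (left).
- cell_short: Clear glass cell with white lid, 60 mm long, 30 wide, 34 high (two white stoppers near the stop end add 5), 80 to 150 g. Lies along one of the troughs, 6 to 14 mm short of the stop. Origin: lower edge, middle, of its +y end face, towards the stop; y points to the stop, z up; the cell reaches 60 mm towards -y. Slides along its trough when its -y end face is pushed.
- cell_medium: Clear glass cell with white lid, 66 mm long, 30 wide, 34 high (two white stoppers near the stop end add 5), 80 to 160 g. Lies along one of the troughs, 6 to 14 mm short of the stop. Origin: lower edge, middle, of its +y end face, towards the stop; y points to the stop, z up; the cell reaches 66 mm towards -y. Slides along its trough when its -y end face is pushed.
- cell_long: Clear glass cell with white lid, 74 mm long, 30 wide, 34 high (two white stoppers near the stop end add 5), 80 to 170 g. Lies along one of the troughs, 6 to 14 mm short of the stop. Origin: lower edge, middle, of its +y end face, towards the stop; y points to the stop, z up; the cell reaches 74 mm towards -y. Slides along its trough when its -y end face is pushed.
- hook_rack: Fixed rack, 172 x 85 mm; three 5 mm wire hooks point to its -x, towards the robot, at y = -60, 0, +60 mm. Origin: on the worktop below the middle hook, where a spacer hangs; z up. Wire 101.5 mm up, tips at x = -18 mm turned up 12.5 mm, bar at x = +33 mm. Raise a spacer 15 to 30 mm, then draw it 40 mm to -x. A beaker and electrode stand 260 mm tall are behind, x > 0.55 m: carry past in front.
- spacer_thin_mid (a point): Centre, 40 mm above underside, of a white spacer block 14 mm thick (x), 30 wide (y), 34 high, with beam hole and rounded lower edges; on it an upright steel strap arch, 20 wide (y), 8 thick, opening 10 wide x 40 high; 80 mm high in all. Grip the arch across its 20 mm width, 20 mm above this point. Hangs by the arch top on a hook, underside at z = 30 mm, x away from the hook's tip. Under 110 g.
- spacer_mid_mid (a point): Centre, 40 mm above underside, of a white spacer block 20 mm thick (x), 30 wide (y), 34 high, with beam hole and rounded lower edges; on it an upright steel strap arch, 20 wide (y), 8 thick, opening 10 wide x 40 high; 80 mm high in all. Grip the arch across its 20 mm width, 20 mm above this point. Hangs by the arch top on a hook, underside at z = 30 mm, x away from the hook's tip. Under 110 g.
- spacer_thick_mid (a point): Centre, 40 mm above underside, of a white spacer block 28 mm thick (x), 30 wide (y), 34 high, with beam hole and rounded lower edges; on it an upright steel strap arch, 20 wide (y), 8 thick, opening 10 wide x 40 high; 80 mm high in all. Grip the arch across its 20 mm width, 20 mm above this point. Hangs by the arch top on a hook, underside at z = 30 mm, x away from the hook's tip. Under 110 g.
Not all that is in view belongs to the job. Leave any green or pink look-alike of the part that bears spacer_thin_mid alone.

How it is judged:
By the outcome, as a careful person would: the job done as asked, in the order asked, and still so for the second after the job is handed in, with the robot touching nothing.
It also fails if it takes over 72 s, if anything falls off the work surface, if the arm or the gripper's body presses on something with over 40 N, if the wrist force passes 120 N, or if a joint passes its speed limit or range.

## Working session

There is one attempt and no reset: what is moved stays moved. The work goes in short steps, Python scripts to look and compute and a shell command to move; the robot and the scene stay as the last step left them, time stands still between calls to the robot, and variables do not carry over. Pictures are saved under pics/ and viewed, at most 10 in all, crops included, and the job is handed in when it is done.

```bash
mkdir -p pics; cat > h.py <<'E'
import numpy as np, cv2, pickle
from workcell import *
from scipy.spatial.transform import Rotation as R
def rot(q): return R.from_quat([q[1],q[2],q[3],q[0]]).as_matrix()
def snap(name):
    s=observe(); d=snapshot(name)
    if 'mount' in d:
        T=np.eye(4);T[:3,:3]=rot(s['tool_rot']);T[:3,3]=s['tool_pos'];T=T@np.array(d['mount']);d['C']=T[:3,3];d['Rw']=T[:3,:3]
    else: d['C']=np.array(d['xyz']);d['Rw']=rot(d['orientation'])
    d['K']=np.array([[d['fx'],0,d['cx']],[0,d['fy'],d['cy']],[0,0,1]])
    return d
def rays(d,px):
    u=cv2.undistortPoints(np.array(px,float).reshape(-1,1,2),d['K'],np.array(d['dist_coeffs'])).reshape(-1,2)
    return np.c_[u[:,0],-u[:,1],-np.ones(len(u))]@d['Rw'].T
def onplane(d,px,z):
    r=rays(d,px); return d['C']+r*((z-d['C'][2])/r[:,2])[:,None]
def bydepth(d,px):
    px=np.array(px,int).reshape(-1,2); return d['C']+rays(d,px)*d['range_z'][px[:,1],px[:,0]][:,None]
def cloud(d):
    v,u=np.mgrid[0:480,0:640]; return bydepth(d,np.c_[u.ravel(),v.ravel()]).reshape(480,640,3)
def proj(d,P):
    p=(np.array(P,float).reshape(-1,3)-d['C'])@d['Rw']; p=p*[1,-1,-1]
    return cv2.projectPoints(p,np.zeros(3),np.zeros(3),d['K'],np.array(d['dist_coeffs']))[0].reshape(-1,2)
def save(d,n): pickle.dump(d,open(n,'wb'))
def load(n): return pickle.load(open(n,'rb'))
E
python3 - <<'E'
from h import *
for n in ['scene','top']:
    d=snap(n);save(d,n+'.pkl');cv2.imwrite(f'pics/{n}0.png',d['color']);print(n,d['C'],d['Rw'].round(3).tolist(),d['fx'],d['dist_coeffs'])
s=observe();print(s['tool_pos'],rot(s['tool_rot']).round(3),s['gripper_width'],s['time'])
E
```

```text
scene [0.08031154 0.65244301 0.61970019] [[-0.849, 0.277, -0.45], [-0.528, -0.468, 0.709], [-0.014, 0.839, 0.544]] 505.880461783193 [-0.0590905  0.         0.         0.         0.       ]
top [ 0.38314672 -0.06565674  1.49351258] [[-0.017, 0.994, -0.106], [-1.0, -0.017, -0.0], [-0.002, 0.106, 0.994]] 620.2993908589378 [-0.12491616  0.          0.          0.          0.        ]
[ 0.29385472 -0.66187817  0.19293973] [[ 0.914  0.406 -0.001]
 [ 0.406 -0.914  0.002]
 [-0.    -0.002 -1.   ]] 0.08565841333277792 0.1
```

View pics/scene0.png

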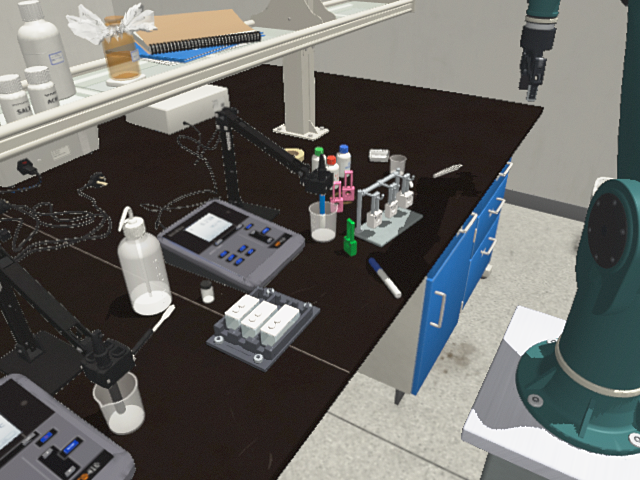

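View pics/top0.png

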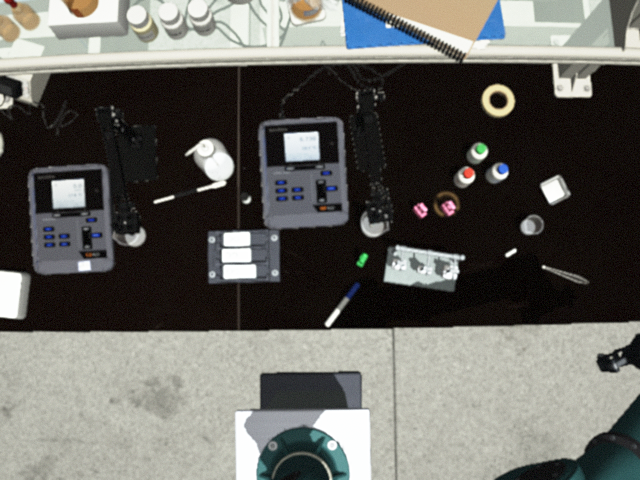

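The scene view shows the carriage at about (262,325) and the hook rack at (390,210). In the top view they are at (245,257) and (423,268), with the green look-alike at (362,260) and the pink ones at (420,210) and (448,208).

```bash
python3 - <<'E'
from h import *
d=load('top.pkl');s=load('scene.pkl');c=cloud(d)
im=d['color']
# lids
g=im.min(2)
roi=np.zeros_like(g);roi[225:290,200:290]=1
m=((g>200)&(roi>0)).astype(np.uint8)
for k in cv2.findContours(m,cv2.RETR_EXTERNAL,cv2.CHAIN_APPROX_NONE)[0]:
    if cv2.contourArea(k)<40: continue
    w=onplane(d,k.reshape(-1,2),.042)[:,:2]
    r=cv2.minAreaRect((w*1000).astype(np.float32));print('lid',np.round(r[0]),np.round(r[1],1),round(r[2],1))
def rect(mask,z,n):
    k=max(cv2.findContours(mask,cv2.RETR_EXTERNAL,cv2.CHAIN_APPROX_NONE)[0],key=cv2.contourArea)
    w=onplane(d,k.reshape(-1,2),z)[:,:2]*1000
    r=cv2.minAreaRect(w.astype(np.float32));print(n,np.round(r[0],1),np.round(r[1],1),round(r[2],2),cv2.boundingRect(k))
m=cv2.morphologyEx(((g>45)&(roi>0)).astype(np.uint8),cv2.MORPH_CLOSE,np.ones((5,5)));m=cv2.morphologyEx(m,cv2.MORPH_OPEN,np.ones((7,7)));rect(m,.008,'carriage')
roi2=np.zeros_like(g);roi2[240:300,378:475]=1
m=cv2.morphologyEx(((g>60)&(roi2>0)).astype(np.uint8),cv2.MORPH_CLOSE,np.ones((5,5)));m=cv2.morphologyEx(m,cv2.MORPH_OPEN,np.ones((7,7)));rect(m,.004,'rack')
print('green',onplane(d,[[362,260]],.08))
a=cv2.resize(im[220:300,195:295],None,fx=4,fy=4,interpolation=2);b=cv2.resize(im[235:305,375:475],None,fx=4,fy=4,interpolation=2)
t=cv2.resize(s['color'][160:260,330:430],None,fx=4,fy=4,interpolation=2);e=cv2.resize(s['color'][270:380,200:330],None,fx=3,fy=3,interpolation=2)
o=np.zeros((730,800,3),np.uint8)
o[:320,:400]=a;o[320:600,:400]=b;o[:400,400:]=t;o[400:730,400:790]=e
cv2.imwrite('pics/crop0.png',o[:600])
print('depth rows')
# heights in carriage/rack
for x in range(385,465,8): print(x,[tuple((bydepth(d,[[x,y]])[0]*1000).round().astype(int)) for y in (250,262,275)])
E
```

```text
lid [481. 142.] [31.6 76.1] 1.1
lid [521. 149.] [66.7 30.8] 89.1
lid [559. 148.] [59.8 30.9] 89.0
carriage [525.3 136. ] [137.2 174.3] 0.73 (208, 225, 72, 59)
rack [ 484.1 -297. ] [186.4  95.2] 80.6 (384, 245, 80, 46)
green [[ 0.49966215 -0.14500237  0.08      ]]
depth rows
385 [(np.int64(530), np.int64(-206), np.int64(-1)), (np.int64(501), np.int64(-205), np.int64(-2)), (np.int64(469), np.int64(-204), np.int64(6))]
393 [(np.int64(524), np.int64(-219), np.int64(55)), (np.int64(496), np.int64(-218), np.int64(57)), (np.int64(468), np.int64(-223), np.int64(6))]
401 [(np.int64(519), np.int64(-232), np.int64(106)), (np.int64(491), np.int64(-231), np.int64(111)), (np.int64(468), np.int64(-241), np.int64(13))]
409 [(np.int64(518), np.int64(-250), np.int64(104)), (np.int64(499), np.int64(-262), np.int64(7)), (np.int64(467), np.int64(-261), np.int64(9))]
417 [(np.int64(518), np.int64(-268), np.int64(107)), (np.int64(499), np.int64(-282), np.int64(7)), (np.int64(467), np.int64(-280), np.int64(12))]
425 [(np.int64(517), np.int64(-286), np.int64(108)), (np.int64(498), np.int64(-302), np.int64(4)), (np.int64(467), np.int64(-299), np.int64(10))]
433 [(np.int64(527), np.int64(-323), np.int64(1)), (np.int64(497), np.int64(-319), np.int64(13)), (np.int64(466), np.int64(-318), np.int64(12))]
441 [(np.int64(527), np.int64(-343), np.int64(-2)), (np.int64(497), np.int64(-340), np.int64(6)), (np.int64(465), np.int64(-335), np.int64(28))]
449 [(np.int64(527), np.int64(-362), np.int64(-3)), (np.int64(497), np.int64(-358), np.int64(12)), (np.int64(463), np.int64(-348), np.int64(61))]
457 [(np.int64(526), np.int64(-381), np.int64(0)), (np.int64(496), np.int64(-378), np.int64(11)), (np.int64(466), np.int64(-380), np.int64(-2))]
```

View pics/crop0.png

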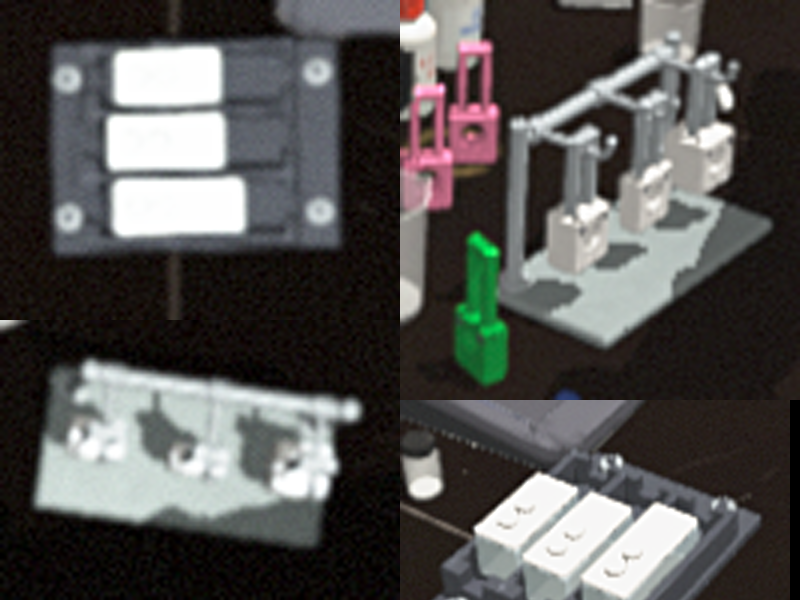

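The near trough holds the longest cell (lid 76 mm, so the 74 mm one). That leaves 37 mm, which takes the thin and mid spacers (34 mm). Next I go above the rack for a close look.

```bash
A='{"dx":0.237,"dy":-0.2325,"dz":-0.106}'; python3 -m pendant '[{"dx":0.237,"dy":-0.2325,"dz":-0.106},{"dx":0.237,"dy":-0.2325,"dz":-0.106},{"dx":0.237,"dy":-0.2325,"dz":-0.106},{"dx":0.237,"dy":-0.2325,"dz":-0.106},{"dx":0.237,"dy":-0.2325,"dz":-0.106},{"dx":0.237,"dy":-0.2325,"dz":-0.106},{"dx":0.237,"dy":-0.2325,"dz":-0.106},{"dx":0.237,"dy":-0.2325,"dz":-0.106},{"dx":0.237,"dy":-0.2325,"dz":-0.106},{"dx":0.237,"dy":-0.2325,"dz":-0.106}]'
python3 -m pendant '[{"az":0.07},{"az":0.07},{"az":0.07},{"az":0.07},{}]'
python3 - <<'E'
from h import *
d=snap('wrist');save(d,'w1.pkl');cv2.imwrite('pics/w1.png',d['color']);print(np.round(d['mount'],3))
s=observe();print(s['tool_pos'],rot(s['tool_rot']).round(3),s['joints'],s['time'],s['contact_force'])
E
```

```text
[[ 0.     0.962  0.273  0.067]
 [ 1.    -0.     0.     0.   ]
 [ 0.     0.273 -0.962 -0.18 ]
 [ 0.     0.     0.     1.   ]]
[ 0.29388377 -0.66196571  0.19307397] [[ 0.914  0.406 -0.001]
 [ 0.406 -0.914  0.002]
 [-0.    -0.002 -1.   ]] [ 1.05947122  0.59193409  0.04833451  1.60955892 -0.03330464  0.94271123
 -0.03367855] 0.15 [-0.17222298 -0.39271357 -0.11495096]invalid input
invalid input
```

View pics/w1.png

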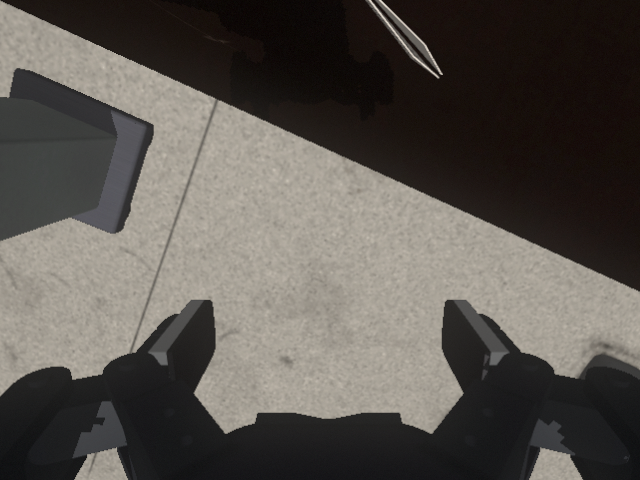

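The call was refused, so every row must carry all six numbers. The picture shows the wrist camera with image up along tool +x, and the gripper still off the table.

```bash
python3 -m pendant '[{"dx":0.272,"dy":-0.209,"dz":-0.09,"ax":0,"ay":0,"az":0},{"dx":0.272,"dy":-0.209,"dz":-0.09,"ax":0,"ay":0,"az":0},{"dx":0.272,"dy":-0.209,"dz":-0.09,"ax":0,"ay":0,"az":0},{"dx":0.272,"dy":-0.209,"dz":-0.09,"ax":0,"ay":0,"az":0},{"dx":0.272,"dy":-0.209,"dz":-0.09,"ax":0,"ay":0,"az":0},{"dx":0.272,"dy":-0.209,"dz":-0.09,"ax":0,"ay":0,"az":0},{"dx":0.272,"dy":-0.209,"dz":-0.09,"ax":0,"ay":0,"az":0},{"dx":0.272,"dy":-0.209,"dz":-0.09,"ax":0,"ay":0,"az":0},{"dx":0.272,"dy":-0.209,"dz":-0.09,"ax":0,"ay":0,"az":0},{"dx":0.272,"dy":-0.209,"dz":-0.09,"ax":0,"ay":0,"az":0}]'
python3 -m pendant '[{"dx":0,"dy":0,"dz":0,"ax":0,"ay":0,"az":0.07},{"dx":0,"dy":0,"dz":0,"ax":0,"ay":0,"az":0.07},{"dx":0,"dy":0,"dz":0,"ax":0,"ay":0,"az":0.07},{"dx":0,"dy":0,"dz":0,"ax":0,"ay":0,"az":0.07},{"dx":0,"dy":0,"dz":0,"ax":0,"ay":0,"az":0}]'
python3 - <<'E'
from h import *
d=snap('wrist');save(d,'w1.pkl');cv2.imwrite('pics/w2.png',d['color'])
s=observe();print(s['tool_pos'],rot(s['tool_rot']).round(3),s['joints'],s['time'],s['contact_force'])
E
```

```text
time: 1.4
tool_pos: [0.491, -0.2996, 0.3021]
tool_rot: [-0.0, 0.978, 0.207, -0.0]
contact_force: [0.1, 0.3, -0.0]
gripper_width: 0.0852
grip_force: 0.0
time: 2.02
tool_pos: [0.4905, -0.3008, 0.3017]
tool_rot: [-0.0, 0.998, -0.07, -0.0]
contact_force: [0.6, -0.1, 0.0]
gripper_width: 0.085
grip_force: 0.0
[ 0.49054572 -0.30078436  0.30176469] [[ 0.99  -0.139 -0.001]
 [-0.139 -0.99   0.   ]
 [-0.001 -0.    -1.   ]] [ 0.40878653  0.29046173  0.0799773   1.83651937 -0.02675815  1.01620261
 -1.21085813] 2.075 [0.60319985 0.52714047 0.94162107]
```

View pics/w2.png

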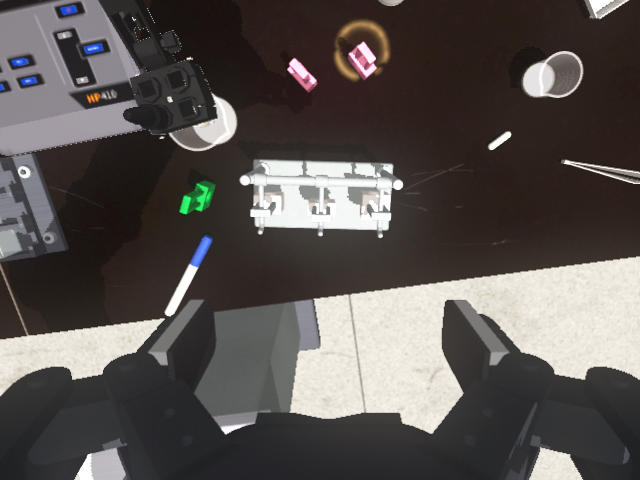

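The picture shows the rack with hook tips at (261,232), (320,234) and (380,235), about square to the tool. Next: hook and spacer geometry from depth.

```bash
python3 - <<'E'
from h import *
d=load('w1.pkl');print(d['fx'])
t=onplane(d,[[261,232],[320,234],[380,235]],.113);print('tips',t.round(4))
b=onplane(d,[[250,180],[394,184]],.1015);print('bar',b.round(4))
y=(t[0]-t[2])[:2];print('yaw',-np.degrees(np.arctan2(y[0],y[1])),'len',np.linalg.norm(y), 'baryaw',-np.degrees(np.arctan2((b[0]-b[1])[0],(b[0]-b[1])[1])))
th=np.arctan2(y[0],y[1]);X=np.array([np.cos(th),-np.sin(th)]);Y=np.array([np.sin(th),np.cos(th)])
o=t[1,:2]+.018*X;print('origin',o)
for n in ['w1','scene']:
    D=load(n+'.pkl');c=cloud(D).reshape(-1,3);v=D['range_z'].ravel()>0
    q=np.c_[(c[:,:2]-o)@X,(c[:,:2]-o)@Y,c[:,2]]*1000
    for h in (60,0,-60):
        for lo,hi in((32,58),(58,69),(70,98),(104,114)):
            m=v&(abs(q[:,1]-h)<19)&(abs(q[:,0])<25)&(q[:,2]>lo)&(q[:,2]<hi)
            if m.sum()>3:print(n,h,lo,m.sum(),'x',np.percentile(q[m,0],[3,97]).round(1),'y',np.percentile(q[m,1],[3,97]).round(1))
s=load('scene.pkl')
cv2.imwrite('pics/crop2.png',np.hstack([cv2.resize(d['color'][150:250,240:410],None,fx=4,fy=4,interpolation=2)[:,:],])[:, :680])
E
```

```text
383.0027224270492
tips [[ 0.4687 -0.2315  0.113 ]
 [ 0.4584 -0.2895  0.113 ]
 [ 0.449  -0.3487  0.113 ]]
bar [[ 0.5199 -0.2282  0.1015]
 [ 0.496  -0.369   0.1015]]
yaw -9.532228025771076 len 0.11881337295651172 baryaw -9.625012159715824
origin [ 0.47617653 -0.29243394]
w1 60 32 106 x [-7.1 11.1] y [44.5 73.4]
w1 60 58 286 x [-7.7 11. ] y [44.8 74.1]
w1 60 70 61 x [-1.1  5.2] y [49.7 68.7]
w1 60 104 283 x [-16.5  20.8] y [50.1 68.3]
w1 0 32 80 x [1.7 4.4] y [-14.3  13.8]
w1 0 58 203 x [-8.8  4.3] y [-14.4  14.7]
w1 0 70 55 x [-0.   1.4] y [-9.6  9.2]
w1 0 104 269 x [-16.6  21.9] y [-9.5  8.6]
w1 -60 32 118 x [-10.7  14.9] y [-73.2 -45.2]
w1 -60 58 386 x [-11.5  14.8] y [-74.5 -45.3]
w1 -60 70 61 x [-1.  5.] y [-68.9 -50.2]
w1 -60 104 289 x [-16.4  19.8] y [-69.  -50.9]
scene 60 32 136 x [-6.3 13. ] y [50.5 78.6]
scene 60 58 81 x [-5.7 12.5] y [48.3 78.5]
scene 60 70 85 x [-0.4  9.3] y [54.9 74. ]
scene 60 104 47 x [-15.   16.8] y [54.6 73.8]
scene 0 32 111 x [-7.5  7.2] y [-11.5  18.5]
scene 0 58 64 x [-6.7  7.7] y [-10.1  18.3]
scene 0 70 75 x [-4.1  4.5] y [-6.5 13.9]
scene 0 104 45 x [-15.5  20.5] y [-5.3 12.9]
scene -60 32 140 x [-11.1  16.4] y [-70.8 -41.5]
scene -60 58 95 x [-10.4  18.2] y [-71.1 -41.4]
scene -60 70 74 x [-0.5  8.1] y [-68.6 -45.6]
scene -60 104 50 x [-15.6  19.5] y [-64.2 -46.2]
```

View pics/crop2.png

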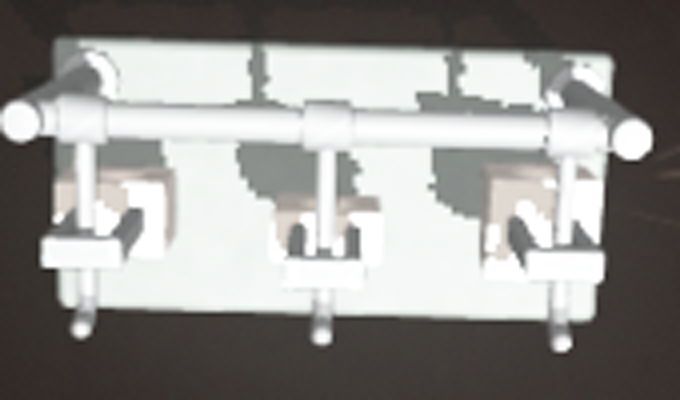

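The crop shows the left block (y=+60) 18–19 mm thick, the middle one 13–14 mm and the right one 26–28 mm. So mid is on the left hook, thin in the middle, thick on the right. Now to the carriage.

```bash
python3 -m pendant '[{"dx":0,"dy":0,"dz":0,"ax":0,"ay":0,"az":-0.0855},{"dx":0,"dy":0,"dz":0,"ax":0,"ay":0,"az":-0.0855},{"dx":0,"dy":0,"dz":0,"ax":0,"ay":0,"az":-0.0855},{"dx":0,"dy":0,"dz":0,"ax":0,"ay":0,"az":-0.0855},{"dx":0,"dy":0,"dz":0,"ax":0,"ay":0,"az":-0.0855},{"dx":0,"dy":0,"dz":0,"ax":0,"ay":0,"az":-0.0855},{"dx":0,"dy":0,"dz":0,"ax":0,"ay":0,"az":-0.0855},{"dx":0,"dy":0,"dz":0,"ax":0,"ay":0,"az":-0.0855},{"dx":0,"dy":0,"dz":0,"ax":0,"ay":0,"az":-0.0855},{"dx":0,"dy":0,"dz":0,"ax":0,"ay":0,"az":-0.0855}]' 1 | head -3
python3 -m pendant '[{"dx":0.392,"dy":-0.017,"dz":0.033,"ax":0,"ay":0,"az":0},{"dx":0.392,"dy":-0.017,"dz":0.033,"ax":0,"ay":0,"az":0},{"dx":0.392,"dy":-0.017,"dz":0.033,"ax":0,"ay":0,"az":0},{"dx":0.392,"dy":-0.017,"dz":0.033,"ax":0,"ay":0,"az":0},{"dx":0.392,"dy":-0.017,"dz":0.033,"ax":0,"ay":0,"az":0},{"dx":0.392,"dy":-0.017,"dz":0.033,"ax":0,"ay":0,"az":0},{"dx":0.392,"dy":-0.017,"dz":0.033,"ax":0,"ay":0,"az":0},{"dx":0.392,"dy":-0.017,"dz":0.033,"ax":0,"ay":0,"az":0},{"dx":0.392,"dy":-0.017,"dz":0.033,"ax":0,"ay":0,"az":0},{"dx":0.392,"dy":-0.017,"dz":0.033,"ax":0,"ay":0,"az":0},{"dx":0,"dy":0,"dz":0,"ax":0,"ay":0,"az":0}]' 1
python3 - <<'E'
from h import *
d=snap('wrist');save(d,'w3.pkl');cv2.imwrite('pics/w3.png',d['color'])
s=observe();print(s['tool_pos'],rot(s['tool_rot']).round(3),s['joints'],s['time'],s['gripper_width'])
E
```

```text
time: 3.32
tool_pos: [0.4905, -0.301, 0.3019]
tool_rot: [-0.0, 0.705, 0.709, -0.0]
time: 4.7
tool_pos: [0.471, 0.1742, 0.2626]
tool_rot: [-0.001, 0.705, 0.709, 0.001]
contact_force: [0.7, -0.2, 0.3]
gripper_width: -0.0002
grip_force: 0.0
[0.4712632  0.17128462 0.26236631] [[-0.003  1.    -0.   ]
 [ 1.     0.003  0.   ]
 [ 0.    -0.    -1.   ]] [-0.02528571  0.2576237  -0.50054568  2.01366382  0.15520187  0.90663294
 -0.60510937] 4.75 -3.6482348908364325e-05
```

View pics/w3.png

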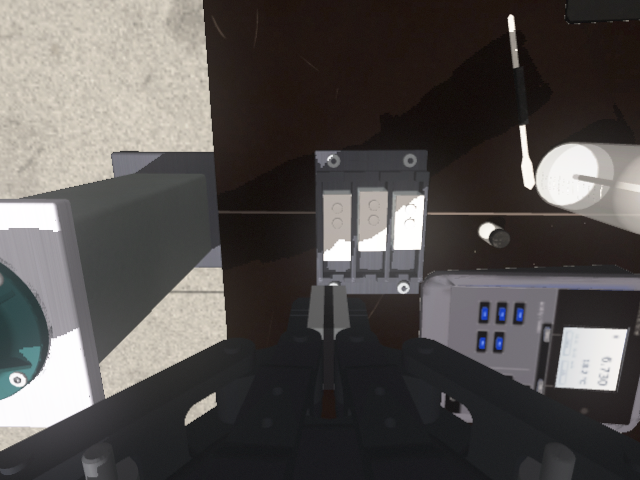

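The picture shows the near cell's lid spanning about (322..352, 191..263), with the carriage corners near (316,151) and (427,290). I'll take profiles from depth.

```bash
python3 - <<'E'
from h import *
d=load('w3.pkl');c=cloud(d)*1000
for n in ['w3','top']:
    D=load(n+'.pkl');c=cloud(D).reshape(-1,3)*1000
    m=(abs(c[:,0]-520)<75)&(abs(c[:,1]-136)<90)
    c=c[m]
    for nm,lo,hi in(('lid',38,46),('walls',24,33)):
        q=c[(c[:,2]>lo)&(c[:,2]<hi)]
        print(n,nm,len(q),'z',np.median(q[:,2]).round(1))
        if nm=='lid':
            for a,b in((455,501),(501,540),(540,585)):
                k=q[(q[:,0]>a)&(q[:,0]<b)]
                print('  x',np.percentile(k[:,0],[2,98]).round(1),'y',np.percentile(k[:,1],[1,99]).round(1))
                r=cv2.minAreaRect(k[:,:2].astype(np.float32));print('   ',np.round(r[0]),np.round(r[1],1),round(r[2],2))
        else:
            print('  x',np.percentile(q[:,0],[1,99]).round(1),'y',np.percentile(q[:,1],[1,99]).round(1))
            for lo2 in range(100-50,230,4):
                k=q[(q[:,1]>=lo2)&(q[:,1]<lo2+4)]
                if n=='w3':print(lo2,len(k),end=' | ')
            print()
# column profile in near trough
D=d;c=cloud(d)*1000
for v in range(145,296,4): 
    p=c[v,337];print(v,p.round().astype(int).tolist(),D['color'][v,337].tolist(),end=';')
E
```

```text
w3 lid 4613 z 42.4
  x [464.5 493.1] y [104.5 176.6]
    [479. 140.] [29.9 73.5] 1.14
  x [502.5 531.4] y [116.  180.7]
    [517. 148.] [30.1 66.2] 1.49
  x [540.8 569.9] y [117.4 176.8]
    [556. 147.] [30.5 60.2] 0.65
w3 walls 3590 z 28.3
  x [456.6 593.5] y [ 49.7 199.2]
50 35 | 54 38 | 58 45 | 62 42 | 66 36 | 70 133 | 74 257 | 78 137 | 82 71 | 86 73 | 90 73 | 94 73 | 98 74 | 102 73 | 106 74 | 110 72 | 114 64 | 118 63 | 122 65 | 126 69 | 130 75 | 134 75 | 138 76 | 142 72 | 146 77 | 150 71 | 154 73 | 158 75 | 162 85 | 166 81 | 170 77 | 174 169 | 178 126 | 182 90 | 186 123 | 190 250 | 194 260 | 198 128 | 202 0 | 206 0 | 210 0 | 214 0 | 218 0 | 222 0 | 226 0 | 
top lid 780 z 42.0
  x [468.  497.8] y [107.  177.7]
    [483. 142.] [29.8 71.3] 1.48
  x [507.4 536. ] y [118.2 180.3]
    [521. 149.] [29.9 63.4] 2.08
  x [545.2 572.2] y [120.5 177.9]
    [558. 149.] [28.7 58. ] 1.13
top walls 675 z 27.8
  x [460.8 593.7] y [ 50.5 199.6]

145 [478, 226, -1] [24, 27, 36];149 [478, 222, -1] [23, 26, 34];153 [478, 218, 9] [62, 57, 58];157 [478, 214, 15] [126, 125, 124];161 [478, 210, 15] [124,
[... 424 characters left out ...]
47] [162, 169, 176];217 [478, 153, 42] [157, 163, 171];221 [478, 150, 47] [169, 175, 183];225 [478, 145, 48] [166, 173, 180];229 [479, 140, 42] [168, 173, 181];233 [479, 135, 42] [168, 174, 182];237 [479, 131, 43] [168, 174, 182];241 [479, 126, 43] [228, 229, 232];245 [479, 122, 42] [255, 255, 255];249 [479, 117, 43] [255, 255, 255];253 [479, 113, 43] [255, 255, 255];257 [479, 107, 41] [255, 255, 255];261 [480, 92, 10] [142, 136, 139];265 [480, 86, 8] [130, 121, 121];269 [480, 81, 9] [130, 120, 120];273 [480, 77, 12] [64, 62, 62];277 [480, 74, 17] [124, 117, 116];281 [480, 66, 9] [74, 70, 71];285 [480, 64, 16] [163, 164, 162];289 [472, 184, 308] [97, 97, 98];293 [472, 184, 312] [96, 96, 97];
```

```bash
python3 -m pendant '[{"dx":-0.194,"dy":0.019,"dz":0.338,"ax":0,"ay":0,"az":0},{"dx":-0.194,"dy":0.019,"dz":0.338,"ax":0,"ay":0,"az":0},{"dx":-0.194,"dy":0.019,"dz":0.338,"ax":0,"ay":0,"az":0},{"dx":-0.194,"dy":0.019,"dz":0.338,"ax":0,"ay":0,"az":0},{"dx":0,"dy":0,"dz":0.2,"ax":0,"ay":0,"az":-0.009},{"dx":0,"dy":0,"dz":0.2,"ax":0,"ay":0,"az":0},{"dx":0,"dy":0,"dz":0.16,"ax":0,"ay":0,"az":0},{"dx":0,"dy":0,"dz":0,"ax":0,"ay":0,"az":0},{"dx":0,"dy":0,"dz":0,"ax":0,"ay":0,"az":0}]'
```

```text
time: 5.88
tool_pos: [0.4811, 0.0756, 0.0335]
tool_rot: [0.0, 0.702, 0.712, 0.0]
contact_force: [-0.7, 0.3, 0.3]
gripper_width: 0.0001
grip_force: 0.0
```

```bash
python3 -m pendant '[{"dx":0.03,"dy":0,"dz":0,"ax":0,"ay":0,"az":0},{"dx":0.03,"dy":0,"dz":0,"ax":0,"ay":0,"az":0},{"dx":0.03,"dy":0,"dz":0,"ax":0,"ay":0,"az":0},{"dx":0.03,"dy":0,"dz":0,"ax":0,"ay":0,"az":0},{"dx":0.03,"dy":0,"dz":0,"ax":0,"ay":0,"az":0},{"dx":0.03,"dy":0,"dz":0,"ax":0,"ay":0,"az":0},{"dx":0.02,"dy":0,"dz":0,"ax":0,"ay":0,"az":0}]'
python3 -m pendant '[{"dx":0.015,"dy":0,"dz":0,"ax":0,"ay":0,"az":0},{"dx":0.015,"dy":0,"dz":0,"ax":0,"ay":0,"az":0}]'
```

```text
time: 6.75
tool_pos: [0.4802, 0.1007, 0.0329]
tool_rot: [-0.0, 0.702, 0.713, 0.0]
contact_force: [-0.5, -0.5, -0.7]
gripper_width: -0.0001
grip_force: 0.0
time: 7.0
tool_pos: [0.4801, 0.104, 0.0329]
tool_rot: [0.0, 0.702, 0.712, -0.0]
contact_force: [0.7, -0.5, 0.8]
gripper_width: -0.0001
grip_force: 0.0
```

```bash
for i in 1 ; do python3 -m pendant '[{"dx":0.01,"dy":0,"dz":0,"ax":0,"ay":0,"az":0},{"dx":0,"dy":0,"dz":0,"ax":0,"ay":0,"az":0}]'|sed -n 2,4p
python3 -m pendant '[{"dx":0.01,"dy":0,"dz":0,"ax":0,"ay":0,"az":0},{"dx":0,"dy":0,"dz":0,"ax":0,"ay":0,"az":0}]'|sed -n 2,4p; done
python3 - <<'E'
from h import *
d=snap('wrist');save(d,'w4.pkl');c=cloud(d).reshape(-1,3)*1000
m=(abs(c[:,0]-480)<22)&(c[:,1]>120)&(c[:,1]<205)&(c[:,2]>38)&(c[:,2]<46)
print(np.percentile(c[m][:,1],[1,50,99]))
p=proj(d,[[.480,.189,.028],[.480,.178,.04]]);print(p)
x=int(p[0,0]);C=cloud(d)*1000
for v in range(int(p[0,1])-25,int(p[1,1])+20,2): print(v,C[v,x].round().astype(int).tolist(),d['color'][v,x].tolist(),end=';') if v>=0 else 0
E
```

```text
tool_pos: [0.4801, 0.1052, 0.033]
tool_rot: [0.0, 0.702, 0.712, -0.0]
contact_force: [-0.5, -0.3, 0.5]
tool_pos: [0.4801, 0.1064, 0.033]
tool_rot: [0.0, 0.702, 0.712, 0.0]
contact_force: [-0.9, 0.7, 0.4]
[120.64928455 150.57168265 177.00643084]
[[335.34968125  96.60621537]
 [335.32627084 121.30902779]]
71 [480, 202, 9] [155, 143, 145];73 [480, 201, 9] [156, 143, 145];75 [480, 201, 7] [156, 144, 145];77 [480, 199, 18] [161, 148, 149];79 [480, 198, 17] [159, 147, 147];81 [480, 197, 18] [161, 150, 148];83 [480, 196, 17] [162, 150, 150];85 [480, 195, 18] [160, 149, 150];87 [480, 194, 17] [161, 149, 150];89 [480, 193, 18] [160, 150, 151];91 [480, 192, 18] [160, 149, 150];93 [480, 191, 18] [162, 150, 151];95 [480, 190, 19] [161, 150, 150];97 [480, 190, 19] [155, 145, 146];99 [480, 189, 13] [90, 86, 86];101 [480, 188, 9] [156, 144, 146];103 [480, 187, 9] [156, 145, 147];105 [480, 187, 8] [156, 146, 146];107 [480, 186, 8] [156, 146, 145];109 [480, 185, 9] [145, 135, 135];111 [480, 184, 9] [92, 86, 86];113 [480, 183, 9] [91, 86, 87];115 [480, 182, 8] [91, 87, 88];117 [480, 181, 8] [91, 86, 88];119 [480, 180, 7] [91, 87, 89];121 [480, 179, 9] [92, 88, 89];123 [480, 177, 43] [155, 157, 165];125 [480, 176, 41] [219, 223, 229];127 [480, 176, 42] [220, 224, 230];129 [480, 175, 44] [220, 224, 230];131 [480, 174, 43] [220, 224, 231];133 [480, 173, 44] [219, 224, 230];135 [480, 172, 43] [219, 224, 230];137 [480, 171, 42] [219, 224, 230];139 [480, 171, 43] [218, 224, 230];
```

```bash
python3 - <<'E'
from h import *
d=load('w4.pkl');cv2.imwrite('pics/w4.png',d['color'])
E
```

```text
(no output)
```

View pics/w4.png

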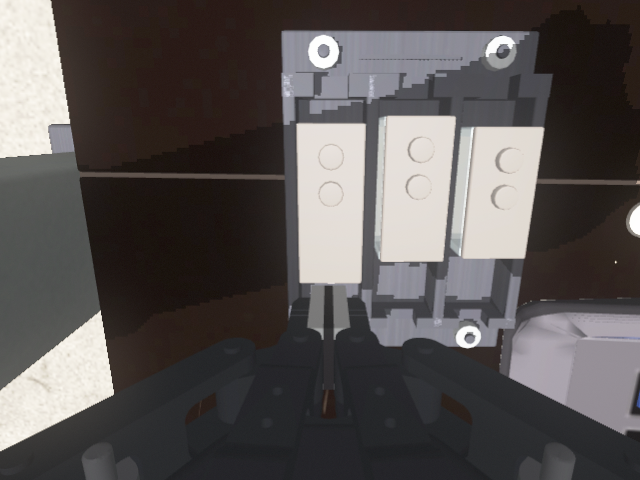

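The picture shows the near lid from row 123 to 283 and the finger fronts at row 285, just about at the lid's end. There is still a gap to the stop (rows 98–123).

```bash
python3 - <<'E'
from h import *
d=load('w4.pkl');C=cloud(d)*1000
for x in (317,342,355):
  for v in range(274,320,4): print(v,C[v,x].round(1).tolist(),end=';')
  print()
print(onplane(d,[[330,283],[330,123]],.042))
s=observe();print(s['time'],s['tool_pos'])
E
```

```text
274 [472.7, 108.3, 42.5];278 [472.7, 106.3, 42.6];282 [472.7, 104.1, 42.4];286 [473.5, 116.2, 75.8];290 [473.7, 116.6, 80.4];294 [473.8, 116.3, 83.5];298 [473.8, 116.0, 86.1];302 [473.9, 116.3, 90.1];306 [474.0, 116.6, 93.9];310 [474.1, 116.6, 96.9];314 [474.2, 116.4, 99.4];318 [474.3, 116.2, 101.8];
274 [484.6, 108.3, 42.1];278 [484.6, 106.8, 43.5];282 [484.7, 104.1, 41.8];286 [483.2, 116.5, 76.0];290 [483.0, 116.8, 80.5];294 [483.0, 116.2, 82.9];298 [482.8, 116.5, 87.0];302 [482.7, 116.6, 90.6];306 [482.7, 115.8, 92.0];310 [482.5, 116.0, 95.5];314 [482.4, 116.3, 99.1];318 [482.3, 116.5, 102.2];
274 [490.8, 108.5, 42.3];278 [490.8, 106.5, 42.5];282 [490.9, 104.3, 42.0];286 [493.8, 87.7, 7.7];290 [493.8, 85.6, 8.7];294 [493.9, 83.0, 8.4];298 [488.3, 112.0, 76.9];302 [488.0, 112.5, 81.7];306 [487.8, 112.3, 84.7];310 [487.6, 112.0, 87.3];314 [487.4, 112.1, 90.6];318 [487.2, 112.2, 93.9];
[[0.47892714 0.103561   0.042     ]
 [0.47769823 0.17723191 0.042     ]]
7.55 [0.48010403 0.10633895 0.03294803]
```

The wrist depth puts the finger ends about 43 mm above the reported TCP. I'll check that with the fixed cameras before moving.

```bash
python3 - <<'E'
from h import *
d=snap('scene');save(d,'s4.pkl');c=cloud(d).reshape(-1,3)*1000
m=(abs(c[:,0]-480)<60)&(abs(c[:,1]-106)<40)&(d['range_z'].ravel()>0)
q=c[m]
for z in range(44,170,6):
    k=q[(q[:,2]>=z)&(q[:,2]<z+6)]
    if len(k):print(z,len(k),'x',np.percentile(k[:,0],[5,95]).round(),'y',np.percentile(k[:,1],[5,95]).round())
p=proj(d,[[.480,.106,.033],[.480,.106,.076]]);print(p)
u,v=p[0].astype(int)
cv2.imwrite('pics/s4.png',cv2.resize(d['color'][v-70:v+50,u-80:u+80],None,fx=5,fy=5,interpolation=2))
E
```

```text
44 185 x [469. 531.] y [110. 144.]
68 4 x [476. 487.] y [110. 114.]
74 21 x [471. 493.] y [113. 118.]
80 51 x [468. 494.] y [103. 119.]
86 49 x [469. 493.] y [103. 119.]
92 49 x [468. 493.] y [102. 118.]
98 46 x [468. 493.] y [104. 119.]
104 39 x [468. 488.] y [111. 119.]
110 38 x [467. 501.] y [113. 120.]
116 91 x [453. 507.] y [113. 121.]
122 152 x [452. 514.] y [ 99. 120.]
128 107 x [444. 521.] y [ 99. 120.]
134 120 x [441. 522.] y [103. 124.]
140 144 x [435. 527.] y [107. 124.]
146 140 x [430. 531.] y [109. 124.]
152 173 x [422. 534.] y [108. 125.]
158 228 x [421. 534.] y [ 99. 125.]
164 211 x [426. 536.] y [101. 127.]
[[293.05630149 311.92763422]
 [292.02980058 292.76594273]]
```

View pics/s4.png

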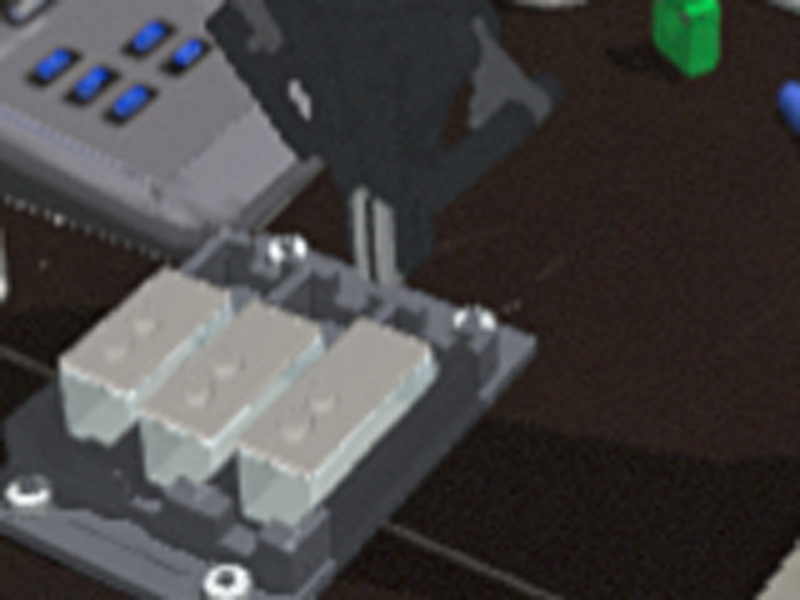

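The scene view confirms it: the finger ends sit clear above the carriage. The reported TCP lies about 42 mm beyond the real finger ends, so I'll allow for that from here on. Back off, lower and push.

```bash
python3 -m pendant '[{"dx":-0.12,"dy":0,"dz":0,"ax":0,"ay":0,"az":0},{"dx":-0.12,"dy":0,"dz":0,"ax":0,"ay":0,"az":0},{"dx":0,"dy":-0.005,"dz":0.12,"ax":0,"ay":0,"az":0},{"dx":0,"dy":0,"dz":0.12,"ax":0,"ay":0,"az":0},{"dx":0,"dy":0,"dz":0.10,"ax":0,"ay":0,"az":0},{"dx":0,"dy":0,"dz":0,"ax":0,"ay":0,"az":0}]'
python3 -m pendant '[{"dx":0.04,"dy":0,"dz":0,"ax":0,"ay":0,"az":0},{"dx":0.04,"dy":0,"dz":0,"ax":0,"ay":0,"az":0},{"dx":0.03,"dy":0,"dz":0,"ax":0,"ay":0,"az":0},{"dx":0.03,"dy":0,"dz":0,"ax":0,"ay":0,"az":0},{"dx":0.02,"dy":0,"dz":0,"ax":0,"ay":0,"az":0},{"dx":0,"dy":0,"dz":0,"ax":0,"ay":0,"az":0}]'
python3 - <<'E'
from h import *
d=snap('wrist');C=cloud(d)*1000;c=C.reshape(-1,3)
m=(abs(c[:,0]-480)<22)&(c[:,1]>120)&(c[:,1]<205)&(c[:,2]>38)&(c[:,2]<46)
print('lid end',np.percentile(c[m][:,1],[1,50,99]),observe()['tool_pos'])
E
```

```text
time: 8.35
tool_pos: [0.4798, 0.0781, -0.0091]
tool_rot: [-0.0, 0.701, 0.713, -0.001]
contact_force: [0.5, -0.2, -0.0]
gripper_width: -0.0001
grip_force: 0.0
time: 9.1
tool_pos: [0.4797, 0.0969, -0.0078]
tool_rot: [0.0, 0.702, 0.712, 0.0]
contact_force: [0.1, 0.2, -0.1]
gripper_width: -0.0
grip_force: 0.0
lid end [120.63338836 152.54195074 180.1152189 ] [ 0.47973566  0.09686611 -0.00781778]
```

The cell is sliding. About 9 mm remains.

```bash
python3 -m pendant '[{"dx":0.02,"dy":0,"dz":0,"ax":0,"ay":0,"az":0},{"dx":0.02,"dy":0,"dz":0,"ax":0,"ay":0,"az":0},{"dx":0.015,"dy":0,"dz":0,"ax":0,"ay":0,"az":0}]' | sed -n '2p;4p'
for i in 1; do python3 -m pendant '[{"dx":0.007,"dy":0,"dz":0,"ax":0,"ay":0,"az":0},{"dx":0,"dy":0,"dz":0,"ax":0,"ay":0,"az":0}]'| sed -n '2p;4p'
python3 -m pendant '[{"dx":0.007,"dy":0,"dz":0,"ax":0,"ay":0,"az":0},{"dx":0,"dy":0,"dz":0,"ax":0,"ay":0,"az":0}]'| sed -n '2p;4p'; done
python3 - <<'E'
from h import *
d=snap('wrist');C=cloud(d)*1000;c=C.reshape(-1,3)
m=(abs(c[:,0]-480)<22)&(c[:,1]>120)&(c[:,1]<205)&(c[:,2]>38)&(c[:,2]<46)
print('lid end',np.percentile(c[m][:,1],[1,50,99]),observe()['tool_pos'])
E
```

```text
tool_pos: [0.4795, 0.1035, -0.0079]
contact_force: [-0.8, -1.1, 0.2]
tool_pos: [0.4795, 0.1045, -0.0079]
contact_force: [-0.0, -0.2, -0.0]
tool_pos: [0.4795, 0.1051, -0.0079]
contact_force: [0.3, -0.2, 0.5]
lid end [120.78674791 155.51905003 188.2644942 ] [ 0.47951163  0.10511473 -0.00786126]
```

```bash
python3 -m pendant '[{"dx":0.006,"dy":0,"dz":0,"ax":0,"ay":0,"az":0},{"dx":0,"dy":0,"dz":0,"ax":0,"ay":0,"az":0}]'| sed -n '2p;4p'
python3 -m pendant '[{"dx":0.006,"dy":0,"dz":0,"ax":0,"ay":0,"az":0},{"dx":0,"dy":0,"dz":0,"ax":0,"ay":0,"az":0}]'| sed -n '2p;4p'
```

```text
tool_pos: [0.4794, 0.1052, -0.0078]
contact_force: [0.1, -1.3, 0.3]
tool_pos: [0.4792, 0.1052, -0.0079]
contact_force: [-0.2, -3.8, 1.7]
```

```bash
python3 - <<'E'
from workcell import *
import numpy as np
s=observe();print(s['tool_pos'],s['contact_force'],s['time'])
E
```

```text
[ 0.47923359  0.10523872 -0.00786718] [-0.19334789 -3.83213831  1.74621591] 10.575
```

The cell rests on the stop (3.8 N reaction, no further travel). Back off, rise and look at the pocket.

```bash
python3 -m pendant '[{"dx":-0.05,"dy":0,"dz":0,"ax":0,"ay":0,"az":0},{"dx":0,"dy":0,"dz":-0.4,"ax":0,"ay":0,"az":0},{"dx":0.2,"dy":0,"dz":-0.4,"ax":0,"ay":0,"az":0},{"dx":0.2,"dy":0,"dz":-0.4,"ax":0,"ay":0,"az":0},{"dx":0,"dy":0,"dz":-0.4,"ax":0,"ay":0,"az":0},{"dx":0,"dy":0,"dz":0,"ax":0,"ay":0,"az":0},{"dx":0,"dy":0,"dz":0,"ax":0,"ay":0,"az":0}]'
cat > m.py <<'E'
from h import *
d=snap('wrist');save(d,'w5.pkl');C=cloud(d)*1000;c=C.reshape(-1,3)
print(observe()['tool_pos'])
m=(abs(c[:,0]-480)<22)&(c[:,1]>90)&(c[:,1]<205)&(c[:,2]>38)&(c[:,2]<46)
k=c[m];print('lid y',np.percentile(k[:,1],[1,99]),'x',np.percentile(k[:,0],[2,98]),cv2.minAreaRect(k[:,:2].astype(np.float32)))
for X in (468,474,480,486,491):
    p=proj(d,[[X/1e3,y/1e3,.02] for y in np.arange(68,90,1)]).round().astype(int)
    print(X,[(C[v,u][1].round(1),C[v,u][2].round()) for u,v in p if 0<=v<480])
E
python3 m.py
```

```text
time: 11.45
tool_pos: [0.4784, 0.1483, 0.1838]
tool_rot: [-0.0, 0.702, 0.712, 0.0]
contact_force: [0.2, -0.3, 0.3]
gripper_width: 0.0002
grip_force: 0.0
[0.47794705 0.1480452  0.18312196]
lid y [115.50361603 188.75609345] x [463.92242788 492.7409229 ] ((482.6131896972656, 151.98060607910156), (38.9339714050293, 74.06797790527344), 0.3819712996482849)
468 [(np.float64(158.1), np.float64(228.0)), (np.float64(158.1), np.float64(228.0)), (np.float64(158.3), np.float64(228.0)), (np.float64(158.0), np.float64(226.0)), (np.float64(75.6), np.float64(30.0)), (np.float64(75.9), np.float64(28.0)), (np.float64(76.2), np.float64(26.0)), (np.float64(77.7), np.float64(27.0)), (np.float64(77.6), np.float64(24.0)), (np.float64(77.6), np.float64(22.0)), (np.float64(77.7), np.float64(20.0)), (np.float64(77.6), np.float64(17.0)), (np.float64(77.5), np.float64(14.0)), (np.float64(77.8), np.float64(12.0)), (np.float64(77.7), np.float64(9.0)), (np.float64(78.3), np.float64(8.0)), (np.float64(79.6), np.float64(8.0)), (np.float64(80.2), np.float64(7.0)), (np.float64(81.5), np.float64(8.0)), (np.float64(82.9)
[... 2757 characters left out ...]
), np.float64(225.0)), (np.float64(75.5), np.float64(28.0)), (np.float64(76.6), np.float64(28.0)), (np.float64(77.9), np.float64(29.0)), (np.float64(77.6), np.float64(26.0)), (np.float64(77.3), np.float64(23.0)), (np.float64(77.5), np.float64(21.0)), (np.float64(77.8), np.float64(19.0)), (np.float64(78.2), np.float64(18.0)), (np.float64(78.2), np.float64(15.0)), (np.float64(78.3), np.float64(12.0)), (np.float64(77.5), np.float64(8.0)), (np.float64(79.3), np.float64(10.0)), (np.float64(80.0), np.float64(8.0)), (np.float64(81.5), np.float64(10.0)), (np.float64(82.4), np.float64(9.0)), (np.float64(82.7), np.float64(7.0)), (np.float64(84.5), np.float64(9.0)), (np.float64(85.3), np.float64(9.0))]
```

```bash
python3 - <<'E'
from h import *
for n in ('w5','w3'):
    d=load(n+'.pkl');C=cloud(d)*1000
    for y in (86,92,98,104,110):
        xs=np.arange(450,512,.5)
        # ray hits near wall-top height
        p=proj(d,[[x/1e3,y/1e3,.028] for x in xs]).round().astype(int)
        P=np.array([C[v,u] for u,v in p])
        top=P[(P[:,2]>24.5)&(P[:,2]<31)]
        L=top[(top[:,0]<474)];Rr=top[(top[:,0]>484)]
        print(n,y,'near wall x max',L[:,0].max().round(1) if len(L) else None,'mid wall x',(Rr[:,0].min().round(1),Rr[:,0].max().round(1)) if len(Rr) else None)
d=load('w5.pkl');c=cloud(d).reshape(-1,3)*1000
for lo,hi in((501,540),(540,585)):
    k=c[(c[:,0]>lo)&(c[:,0]<hi)&(c[:,2]>39)&(c[:,2]<46)&(c[:,1]>100)&(c[:,1]<200)];print(np.percentile(k[:,0],[2,98]),np.percentile(k[:,1],[1,99]),cv2.minAreaRect(k[:,:2].astype(np.float32))[2])
# lid side-edge slope
k=c[(c[:,0]>455)&(c[:,0]<497)&(c[:,2]>40)&(c[:,2]<45)&(c[:,1]>116)&(c[:,1]<188)]
ys=np.arange(118,186,4)
a=[np.percentile(k[abs(k[:,1]-y)<2.5][:,0],[2,98]) for y in ys];print(np.degrees(np.polyfit(ys,np.array(a),1)[0]),np.mean(a,0))
E
```

```text
w5 86 near wall x max 463.0 mid wall x (np.float64(495.8), np.float64(501.5))
w5 92 near wall x max 462.9 mid wall x (np.float64(495.6), np.float64(501.3))
w5 98 near wall x max 462.9 mid wall x (np.float64(495.4), np.float64(501.1))
w5 104 near wall x max 462.9 mid wall x (np.float64(495.3), np.float64(500.8))
w5 110 near wall x max 462.8 mid wall x (np.float64(495.3), np.float64(500.6))
w3 86 near wall x max 462.3 mid wall x (np.float64(495.8), np.float64(501.5))
w3 92 near wall x max 462.3 mid wall x (np.float64(495.7), np.float64(501.3))
w3 98 near wall x max 462.3 mid wall x (np.float64(495.5), np.float64(501.0))
w3 104 near wall x max 462.2 mid wall x (np.float64(495.5), np.float64(501.0))
w3 110 near wall x max 462.3 mid wall x (np.float64(495.3), np.float64(500.9))
[502.37834667 531.38145492] [115.85889981 180.44955917] 0.4822637140750885
[540.72090864 569.75963972] [117.59873014 176.77517858] 0.8700749278068542
[-1.46749197 -0.6078666 ] [463.6758046  492.69090538]
```

Right inner wall at y≈77.7, cell end at ≈115, trough centre x≈479.2: a 37 mm pocket. Now to the rack for the mid spacer, with the camera on the robot side.

```bash
python3 -m pendant '[{"dx":-0.397,"dy":-0.04,"dz":0,"ax":0,"ay":0,"az":0},{"dx":-0.397,"dy":-0.04,"dz":0,"ax":0,"ay":0,"az":0},{"dx":-0.397,"dy":-0.04,"dz":0,"ax":0,"ay":0,"az":0},{"dx":-0.397,"dy":-0.04,"dz":0,"ax":0,"ay":0,"az":0},{"dx":-0.397,"dy":-0.04,"dz":0,"ax":0,"ay":0,"az":0},{"dx":-0.397,"dy":-0.04,"dz":0,"ax":0,"ay":0,"az":0},{"dx":-0.397,"dy":-0.04,"dz":0,"ax":0,"ay":0,"az":0},{"dx":-0.397,"dy":-0.04,"dz":0,"ax":0,"ay":0,"az":0}]' 0 | sed -n 2p
python3 -m pendant '[{"dx":0,"dy":0,"dz":0,"ax":0,"ay":0,"az":-0.087},{"dx":0,"dy":0,"dz":0,"ax":0,"ay":0,"az":-0.087},{"dx":0,"dy":0,"dz":0,"ax":0,"ay":0,"az":-0.087},{"dx":0,"dy":0,"dz":0,"ax":0,"ay":0,"az":-0.087},{"dx":0,"dy":0,"dz":0,"ax":0,"ay":0,"az":-0.087},{"dx":0,"dy":0,"dz":0,"ax":0,"ay":0,"az":-0.087},{"dx":0,"dy":0,"dz":0,"ax":0,"ay":0,"az":-0.087},{"dx":0,"dy":0,"dz":0,"ax":0,"ay":0,"az":-0.087},{"dx":0,"dy":0,"dz":0,"ax":0,"ay":0,"az":0},{"dx":0,"dy":0,"dz":0,"ax":0,"ay":0,"az":0}]' 0
cat > r.py <<'E'
from h import *
s=observe();d=snap('wrist');save(d,'w6.pkl');Rt=rot(s['tool_rot']);tp=np.array(s['tool_pos'])
print(s['tool_pos'],Rt.round(3).tolist(),s['joints'].round(2),s['gripper_width'])
c=cloud(d).reshape(-1,3)
yaw=np.degrees(np.arctan2(Rt[1,0],Rt[0,0]));print('toolx yaw',yaw)
o=np.array([.4762,-.2924]);th=np.radians(9.53);X=np.array([np.cos(th),-np.sin(th)]);Y=np.array([np.sin(th),np.cos(th)])
q=np.c_[(c[:,:2]-o)@X,(c[:,:2]-o)@Y,c[:,2]]*1000;v=d['range_z'].ravel()>0
for h in (60,0,-60):
  for lo,hi in((32,58),(58,69),(70,98),(106,114)):
    m=v&(abs(q[:,1]-h)<20)&(abs(q[:,0])<(15 if lo>100 else 25))&(q[:,2]>lo)&(q[:,2]<hi)
    if m.sum()>8:
        a=np.percentile(q[m,0],[3,97]);b=np.percentile(q[m,1],[3,97]);ce=o+X*a.mean()/1e3+Y*b.mean()/1e3
        t=Rt.T@np.r_[ce-tp[:2],0];print(h,lo,m.sum(),'x',a.round(1),'y',b.round(1),'tool dx,dy',(t[:2]/.12).round(3))
k=v&(abs(q[:,2]-103)<6)&(abs(q[:,0]-33)<8)&(abs(q[:,1])<80);f=np.polyfit(q[k,1],q[k,0],1);print('bar slope deg',np.degrees(f[0]),f[1])
E
python3 r.py
```

```text
tool_pos: [0.4448, -0.2343, 0.1824]
time: 13.75
tool_pos: [0.4456, -0.233, 0.1832]
tool_rot: [-0.001, 0.083, 0.997, 0.001]
contact_force: [0.0, 0.2, -0.0]
gripper_width: 0.0427
grip_force: 0.0
[ 0.44558795 -0.23301176  0.18322638] [[-0.986, 0.165, -0.001], [0.165, 0.986, 0.001], [0.002, 0.001, -1.0]] [ 0.95  0.41 -0.72  2.09  0.38  0.78  1.4 ] 0.04272378419574375
toolx yaw 170.4745222416097
60 32 281 x [-9.  -4.4] y [46.7 74.6] tool dx,dy [-0.278  0.059]
60 58 606 x [-8.9 10. ] y [46.2 74.8] tool dx,dy [-0.338  0.058]
60 70 179 x [-2.9 -0. ] y [50.5 70. ] tool dx,dy [-0.321  0.056]
60 106 333 x [-2.8  4.5] y [51.3 69.9] tool dx,dy [-0.34   0.059]
0 32 341 x [-9.6  2.1] y [-13.4  15.5] tool dx,dy [-0.302 -0.437]
0 58 494 x [-9.6  4.1] y [-13.8  15.3] tool dx,dy [-0.311 -0.44 ]
0 70 162 x [-6.6 -0.2] y [-8.5 10.5] tool dx,dy [-0.305 -0.438]
0 106 252 x [-6.6  0.3] y [-8.7  9.9] tool dx,dy [-0.307 -0.441]
-60 32 558 x [-13.   13.4] y [-72.7 -44.2] tool dx,dy [-0.335 -0.933]
-60 58 958 x [-12.8  14.3] y [-73.  -44.5] tool dx,dy [-0.339 -0.936]
-60 70 278 x [-2.9  4.4] y [-67.8 -49.4] tool dx,dy [-0.34  -0.934]
-60 106 352 x [-3.4  4.5] y [-68.4 -49.6] tool dx,dy [-0.338 -0.937]
bar slope deg 0.20712344594124713 31.53777698832135
```

```bash
python3 -m pendant '[{"dx":-0.169,"dy":0.029,"dz":0,"ax":0,"ay":0,"az":0},{"dx":-0.169,"dy":0.029,"dz":0,"ax":0,"ay":0,"az":0},{"dx":0,"dy":0,"dz":0.3,"ax":0,"ay":0,"az":0},{"dx":0,"dy":0,"dz":0.3,"ax":0,"ay":0,"az":0},{"dx":0,"dy":0,"dz":0.3,"ax":0,"ay":0,"az":0},{"dx":0,"dy":0,"dz":0.2,"ax":0,"ay":0,"az":0},{"dx":0,"dy":0,"dz":0.167,"ax":0,"ay":0,"az":0},{"dx":0,"dy":0,"dz":0,"ax":0,"ay":0,"az":0}]'
python3 -m pendant '[{"dx":0,"dy":0,"dz":0,"ax":0,"ay":0,"az":0},{"dx":0,"dy":0,"dz":0,"ax":0,"ay":0,"az":0},{"dx":0,"dy":0,"dz":0,"ax":0,"ay":0,"az":0},{"dx":0,"dy":0,"dz":0,"ax":0,"ay":0,"az":0},{"dx":0,"dy":0,"dz":0,"ax":0,"ay":0,"az":0}]' 1
```

```text
time: 14.8
tool_pos: [0.4881, -0.2323, 0.0308]
tool_rot: [-0.001, 0.082, 0.997, 0.0]
contact_force: [0.1, 0.7, 0.7]
gripper_width: 0.0427
grip_force: 0.0
time: 15.42
tool_pos: [0.4883, -0.2332, 0.0328]
tool_rot: [0.001, 0.082, 0.997, -0.0]
contact_force: [0.5, 1.0, 4.8]
gripper_width: 0.0187
grip_force: 58.6
```

```bash
python3 -m pendant '[{"dx":0,"dy":0,"dz":-0.06,"ax":0,"ay":0,"az":0},{"dx":0,"dy":0,"dz":-0.06,"ax":0,"ay":0,"az":0},{"dx":0,"dy":0,"dz":-0.06,"ax":0,"ay":0,"az":0},{"dx":0,"dy":0,"dz":0,"ax":0,"ay":0,"az":0}]'
python3 -m pendant '[{"dx":0.1,"dy":0,"dz":0,"ax":0,"ay":0,"az":0},{"dx":0.1,"dy":0,"dz":0,"ax":0,"ay":0,"az":0},{"dx":0.1,"dy":0,"dz":0,"ax":0,"ay":0,"az":0},{"dx":0.08,"dy":0,"dz":0,"ax":0,"ay":0,"az":0},{"dx":0,"dy":0,"dz":0,"ax":0,"ay":0,"az":0}]'
python3 -m pendant '[{"dx":0,"dy":0,"dz":-0.3,"ax":0,"ay":0,"az":0},{"dx":0,"dy":0,"dz":-0.3,"ax":0,"ay":0,"az":0},{"dx":0,"dy":0,"dz":-0.2,"ax":0,"ay":0,"az":0},{"dx":0,"dy":0,"dz":0,"ax":0,"ay":0,"az":0}]'
```

```text
time: 15.92
tool_pos: [0.4876, -0.2331, 0.0544]
tool_rot: [0.0, 0.082, 0.997, -0.0]
contact_force: [0.4, 0.5, -0.5]
gripper_width: 0.0192
grip_force: 58.5
time: 16.55
tool_pos: [0.441, -0.2254, 0.0536]
tool_rot: [-0.001, 0.082, 0.997, -0.0]
contact_force: [0.8, 0.8, -0.7]
gripper_width: 0.0195
grip_force: 58.5
time: 17.05
tool_pos: [0.4444, -0.2261, 0.1514]
tool_rot: [0.002, 0.082, 0.997, -0.001]
contact_force: [0.3, 0.4, -0.6]
gripper_width: 0.0187
grip_force: 58.6
```

```bash
python3 -m pendant '[{"dx":0,"dy":0,"dz":0,"ax":0,"ay":0,"az":0.0866},{"dx":0,"dy":0,"dz":0,"ax":0,"ay":0,"az":0.0866},{"dx":0,"dy":0,"dz":0,"ax":0,"ay":0,"az":0.0866},{"dx":0,"dy":0,"dz":0,"ax":0,"ay":0,"az":0.0866},{"dx":0,"dy":0,"dz":0,"ax":0,"ay":0,"az":0.0866},{"dx":0,"dy":0,"dz":0,"ax":0,"ay":0,"az":0.0866},{"dx":0,"dy":0,"dz":0,"ax":0,"ay":0,"az":0.0866},{"dx":0,"dy":0,"dz":0,"ax":0,"ay":0,"az":0.0866},{"dx":0,"dy":0,"dz":0,"ax":0,"ay":0,"az":0}]' | sed -n 2,3p
python3 -m pendant '[{"dx":0.343,"dy":0.043,"dz":0,"ax":0,"ay":0,"az":0},{"dx":0.343,"dy":0.043,"dz":0,"ax":0,"ay":0,"az":0},{"dx":0.343,"dy":0.043,"dz":0,"ax":0,"ay":0,"az":0},{"dx":0.343,"dy":0.043,"dz":0,"ax":0,"ay":0,"az":0},{"dx":0.343,"dy":0.043,"dz":0,"ax":0,"ay":0,"az":0},{"dx":0.343,"dy":0.043,"dz":0,"ax":0,"ay":0,"az":0},{"dx":0.343,"dy":0.043,"dz":0,"ax":0,"ay":0,"az":0},{"dx":0.343,"dy":0.043,"dz":0,"ax":0,"ay":0,"az":0},{"dx":0,"dy":0,"dz":0.3,"ax":0,"ay":0,"az":0},{"dx":0,"dy":0,"dz":0.2,"ax":0,"ay":0,"az":0},{"dx":0,"dy":0,"dz":0,"ax":0,"ay":0,"az":0},{"dx":0,"dy":0,"dz":0,"ax":0,"ay":0,"az":0}]'
cat > p.py <<'E'
from h import *
s=observe();d=snap('wrist');save(d,'w7.pkl');Rt=rot(s['tool_rot']);tp=np.array(s['tool_pos'])
print(tp.round(4),'yaw',np.degrees(np.arctan2(Rt[1,0],Rt[0,0])).round(2),'tilt',Rt[:2,2].round(4))
c=cloud(d).reshape(-1,3);v=d['range_z'].ravel()>0
w=c*1000
k=w[v&(abs(w[:,0]-479)<20)&(w[:,1]>100)&(w[:,1]<205)&(w[:,2]>39)&(w[:,2]<45.5)]
print('lid y',np.percentile(k[:,1],[1,99]).round(1),'x',np.percentile(k[:,0],[2,98]).round(1))
# held spacer, tool frame; z up from TCP
t=(c-tp)@Rt*1000
for lo in range(-60,45,7):
    m=v&(abs(t[:,0])<25)&(abs(t[:,1])<22)&(t[:,2]>lo)&(t[:,2]<lo+7)&(w[:,2]>50)
    if m.sum()>15:print('tz',lo,m.sum(),'tx',np.percentile(t[m,0],[2,98]).round(1),'ty',np.percentile(t[m,1],[2,98]).round(1),'wz',np.median(w[m,2]).round(1))
E
python3 p.py
```

```text
tool_pos: [0.4419, -0.2252, 0.1487]
tool_rot: [-0.001, 0.699, 0.715, -0.001]
time: 19.68
tool_pos: [0.4769, 0.1047, 0.09]
tool_rot: [0.0, 0.699, 0.715, 0.0]
contact_force: [0.3, 0.0, -1.2]
gripper_width: 0.0189
grip_force: 58.7
[0.4769 0.1047 0.09  ] yaw 91.29 tilt [0.0004 0.0003]
lid y [115.9 188.4] x [463.9 492.5]
tz -60 860 tx [ 0.5 10.3] ty [-21.4  20.4] wz 146.5
tz -53 732 tx [ 0.4 10.2] ty [-21.3  20.2] wz 139.7
tz -46 451 tx [-1.9 10.1] ty [-20.5  17.3] wz 133.5
tz -39 373 tx [-10.    7.9] ty [-11.7   8.6] wz 122.7
tz -32 1718 tx [-11.3   8.6] ty [-15.6  11.6] wz 121.1
tz -25 176 tx [7.6 8.6] ty [-16.8  12.6] wz 111.3
tz -18 424 tx [3.2 8.5] ty [-16.2  12.2] wz 102.6
tz -11 400 tx [2.4 8.4] ty [-16.1  11.9] wz 98.9
tz -4 158 tx [7.6 8.4] ty [-16.4  11.9] wz 92.2
```

```bash
python3 -m pendant '[{"dx":0,"dy":0.018,"dz":0.15,"ax":0,"ay":0,"az":0},{"dx":0,"dy":0.016,"dz":0.15,"ax":0,"ay":0,"az":0},{"dx":0,"dy":0,"dz":0,"ax":0,"ay":0,"az":0},{"dx":0,"dy":0,"dz":0,"ax":0,"ay":0,"az":0}]'
cat > q.py <<'E'
from h import *
s=observe();d=snap('wrist');save(d,'w8.pkl');Rt=rot(s['tool_rot']);tp=np.array(s['tool_pos'])
print(tp.round(4),s['time'],s['contact_force'].round(1))
c=cloud(d);v=d['range_z']>0;w=c*1000;ok=v
def sel(m,ax,lab):
    k=w[m]; print(lab,m.sum(),'x',np.percentile(k[:,0],[2,98]).round(1),'y',np.percentile(k[:,1],[2,98]).round(1),'z',np.median(k[:,2]).round(1)) if m.sum()>10 else print(lab,'none')
X,Y,Z=w[...,0],w[...,1],w[...,2]
sel(ok&(abs(X-479)<22)&(Y>112)&(Y<205)&(Z>39)&(Z<45.5),0,'lid')
zb=tp[2]*1000-2
near=ok&(abs(X-tp[0]*1000)<24)&(abs(Y-tp[1]*1000)<18)
sel(near&(Z>zb+29)&(Z<zb+37),0,'block top')
sel(near&(Z>zb+5)&(Z<zb+28),0,'block face')
# walls at each side for y in pocket/lid zone
for y in (84,90,97,104,111,130,150):
    m=ok&(abs(Y-y)<3)&(Z>25.5)&(Z<31)
    a=m&(X<474)&(X>452);b=m&(X>487)&(X<508)
    print(y,'wall in x',np.percentile(X[a],98).round(1) if a.sum()>3 else None,np.percentile(X[b],2).round(1) if b.sum()>3 else None)
m=ok&(Z>10)&(Z<26)&(Y>70)&(Y<84)&(abs(X-479)<14);print('right wall',m.sum(),np.percentile(Y[m],[50,90,98]).round(1) if m.sum()>5 else '')
E
python3 q.py
```

```text
time: 20.23
tool_pos: [0.4813, 0.1048, 0.0547]
tool_rot: [0.0, 0.699, 0.715, 0.001]
contact_force: [-0.2, 0.1, -1.6]
gripper_width: 0.019
grip_force: 58.7
[0.4813 0.1048 0.0547] 20.225 [-0.2  0.1 -1.6]
lid 8092 x [463.6 492.4] y [117.  187.7] z 42.4
block top 1857 x [465.8 492.3] y [ 93.5 113.3] z 85.9
block face 1107 x [464.6 493.4] y [107.5 113.4] z 66.2
84 wall in x 458.6 None
90 wall in x 459.2 500.1
97 wall in x 460.4 498.2
104 wall in x 462.6 495.4
111 wall in x 462.5 495.3
130 wall in x 462.1 495.1
150 wall in x 462.1 494.7
right wall 0
```

Over the trough, the block centre matches the wall centre (479.0) and the gap to the glass is 1.8 mm. Nudge 0.7 mm and lower.

```bash
python3 -m pendant '[{"dx":0.006,"dy":0,"dz":0.08,"ax":0,"ay":0,"az":0},{"dx":0,"dy":0,"dz":0.08,"ax":0,"ay":0,"az":0},{"dx":0,"dy":0,"dz":0.06,"ax":0,"ay":0,"az":0},{"dx":0,"dy":0,"dz":0.04,"ax":0,"ay":0,"az":0},{"dx":0,"dy":0,"dz":0.03,"ax":0,"ay":0,"az":0},{"dx":0,"dy":0,"dz":0,"ax":0,"ay":0,"az":0}]' | sed -n '1,2p;4p'
python3 -m pendant '[{"dx":0,"dy":0,"dz":0.025,"ax":0,"ay":0,"az":0},{"dx":0,"dy":0,"dz":0.02,"ax":0,"ay":0,"az":0},{"dx":0,"dy":0,"dz":0,"ax":0,"ay":0,"az":0}]' | sed -n '1,2p;4p'
python3 q.py
```

```text
time: 21.02
tool_pos: [0.4805, 0.1054, 0.0187]
contact_force: [-0.1, 1.3, -1.2]
time: 21.4
tool_pos: [0.4805, 0.1053, 0.0134]
contact_force: [0.1, 0.2, 0.1]
[0.4805 0.1053 0.0134] 21.4 [0.1 0.2 0.1]
lid 13306 x [463.6 492.4] y [113.2 187.8] z 42.4
block top 3202 x [464.6 503. ] y [ 94.7 122.9] z 43.7
block face 1370 x [457.  502.3] y [100.  122.9] z 28.3
84 wall in x None None
90 wall in x None None
97 wall in x 458.2 499.5
104 wall in x 461.6 495.5
111 wall in x 463.4 495.2
130 wall in x 461.8 494.9
150 wall in x 461.8 494.7
right wall 316 [75.3 77.8 78.3]
```

```bash
python3 -m pendant '[{"dx":0,"dy":0,"dz":0.01,"ax":0,"ay":0,"az":0},{"dx":0,"dy":0,"dz":0,"ax":0,"ay":0,"az":0}]' | sed -n '2p;4p'
python3 -m pendant '[{"dx":0,"dy":0,"dz":0.008,"ax":0,"ay":0,"az":0},{"dx":0,"dy":0,"dz":0,"ax":0,"ay":0,"az":0}]' | sed -n '2p;4p'
```

```text
tool_pos: [0.4806, 0.1053, 0.0123]
contact_force: [-0.3, 0.4, -0.8]
tool_pos: [0.4806, 0.1054, 0.0113]
contact_force: [0.1, 0.4, -0.2]
```

```bash
python3 -m pendant '[{"dx":0,"dy":0,"dz":0.008,"ax":0,"ay":0,"az":0},{"dx":0,"dy":0,"dz":0,"ax":0,"ay":0,"az":0}]' | sed -n '2p;4p'
python3 -m pendant '[{"dx":0,"dy":0,"dz":0.006,"ax":0,"ay":0,"az":0},{"dx":0,"dy":0,"dz":0,"ax":0,"ay":0,"az":0}]' | sed -n '2p;4p'
```

```text
tool_pos: [0.4807, 0.1054, 0.011]
contact_force: [-1.3, -0.8, 7.6]
tool_pos: [0.4808, 0.1054, 0.011]
contact_force: [-2.2, -0.6, 13.3]
```

```bash
python3 - <<'E'
from h import *
d=snap('wrist');w=cloud(d)*1000;s=observe();tp=np.array(s['tool_pos'])*1000;print(tp,s['contact_force'])
X,Y,Z=w[...,0],w[...,1],w[...,2]
m=(abs(X-479)<14)&(abs(Y-105)<14)&(Z>34)&(Z<60)
h,e=np.histogram(Z[m&(Y<113)],np.arange(34,60,1));print(dict(zip(e[:-1],h)))
print(np.median(Z[(abs(X-479)<10)&(abs(Y-140)<6)]))
E
```

```text
[480.73030495 105.39950592  10.9890967 ] [-3.46273648 -0.29870519 14.62071195]
{np.int64(34): np.int64(0), np.int64(35): np.int64(0), np.int64(36): np.int64(0), np.int64(37): np.int64(5), np.int64(38): np.int64(2), np.int64(39): np.int64(5), np.int64(40): np.int64(23), np.int64(41): np.int64(339), np.int64(42): np.int64(846), np.int64(43): np.int64(219), np.int64(44): np.int64(30), np.int64(45): np.int64(16), np.int64(46): np.int64(24), np.int64(47): np.int64(28), np.int64(48): np.int64(35), np.int64(49): np.int64(26), np.int64(50): np.int64(24), np.int64(51): np.int64(27), np.int64(52): np.int64(30), np.int64(53): np.int64(32), np.int64(54): np.int64(44), np.int64(55): np.int64(36), np.int64(56): np.int64(39), np.int64(57): np.int64(24), np.int64(58): np.int64(34)}
42.36067968768383
```

Seated: block top at 42 mm. Release and rise.

```bash
python3 -m pendant '[{"dx":0,"dy":0,"dz":-0.01,"ax":0,"ay":0,"az":0},{"dx":0,"dy":0,"dz":0,"ax":0,"ay":0,"az":0},{"dx":0,"dy":0,"dz":0,"ax":0,"ay":0,"az":0}]' 0.2 | sed -n '2p;4,5p'
python3 -m pendant '[{"dx":0,"dy":0,"dz":-0.1,"ax":0,"ay":0,"az":0},{"dx":0,"dy":0,"dz":-0.2,"ax":0,"ay":0,"az":0},{"dx":0,"dy":0,"dz":-0.4,"ax":0,"ay":0,"az":0},{"dx":0.1,"dy":0,"dz":-0.4,"ax":0,"ay":0,"az":0},{"dx":0.2,"dy":0,"dz":-0.4,"ax":0,"ay":0,"az":0},{"dx":0,"dy":0,"dz":0,"ax":0,"ay":0,"az":0},{"dx":0,"dy":0,"dz":0,"ax":0,"ay":0,"az":0}]' 0 | sed -n '1,2p;4,5p'
cat > g.py <<'E'
from h import *
d=snap('wrist');save(d,'w9.pkl');w=cloud(d)*1000;X,Y,Z=w[...,0],w[...,1],w[...,2]
b=abs(X-479)<13
for lo,hi,l in((39,45,'z42'),(82,94,'archtop'),(50,80,'arch legs')):
    m=b&(Z>lo)&(Z<hi)&(Y>70)&(Y<114.0)
    if m.sum()>5:print(l,m.sum(),'x',np.percentile(X[m],[2,98]).round(1),'y',np.percentile(Y[m],[2,98]).round(1),'z',np.median(Z[m]).round(1))
for x in (466.5,468.5,490,491.5):
    p=proj(d,[[x/1e3,y/1e3,.042] for y in np.arange(72,125,1)]).round().astype(int)
    print(x,[(int(Y[v,u].round()),int(Z[v,u].round())) for u,v in p if v<480])
E
python3 g.py
```

```text
tool_pos: [0.4806, 0.1053, 0.0107]
contact_force: [0.6, 1.4, -0.3]
gripper_width: 0.0341
time: 23.75
tool_pos: [0.4792, 0.1406, 0.1909]
contact_force: [-0.2, -0.1, -0.2]
gripper_width: 0.043
z42 469 x [466.7 491.7] y [ 93.9 113.6] z 42.4
archtop 291 x [469.  488.6] y [ 99.6 107.7] z 88.1
arch legs 137 x [469.  488.3] y [103.6 107.9] z 65.7
466.5 [(58, 9), (60, 10), (60, 8), (61, 9), (62, 8), (64, 10), (73, 29), (73, 28), (74, 28), (76, 29), (77, 29), (78, 29), (77, 25), (78, 24), (77, 20), (77, 17), (78, 16), (78, 13), (78, 10), (80, 9), (81, 9), (93, 41), (95, 43), (95, 42), (96, 41), (209, 371), (98, 42), (100, 44), (100, 42), (101, 42), (102, 41), (103, 42), (104, 43), (105, 42), (106, 43), (107, 42), (107, 41), (109, 43), (110, 42), (111, 41), (112, 42), (113, 41), (113, 40), (115, 43), (116, 43), (117, 43), (118, 43), (119, 43), (120, 42), (121, 42), (122, 43), (124, 43), (124, 42)]
468.5 [(59, 10), (59, 8), (60, 9), (61, 9), (63, 9), (63, 9), (72, 28), (74, 30), (75, 29), (75, 27), (100, 88), (100, 88), (102, 89), (102, 88), (103, 89), (104, 88), (105, 89), (106, 89), (106, 88)
[... 798 characters left out ...]
42), (112, 42), (113, 43), (114, 42), (114, 40), (209, 371), (117, 42), (119, 43), (119, 40), (121, 43), (121, 43), (122, 43), (123, 43), (124, 41)]
491.5 [(59, 9), (60, 8), (61, 9), (62, 8), (63, 9), (64, 9), (73, 29), (74, 29), (75, 28), (76, 28), (77, 28), (78, 28), (78, 25), (78, 22), (78, 19), (78, 18), (79, 16), (78, 11), (78, 9), (79, 8), (80, 9), (81, 8), (94, 42), (95, 41), (96, 43), (97, 41), (97, 41), (99, 42), (100, 42), (101, 42), (102, 43), (103, 43), (105, 43), (106, 42), (106, 42), (107, 43), (108, 42), (109, 43), (110, 43), (111, 43), (112, 41), (113, 42), (114, 41), (114, 38), (116, 42), (117, 43), (118, 42), (120, 43), (120, 43), (122, 44), (122, 42), (123, 42), (124, 43)]
```

Mid spacer is upright at y 93.7–113.8, clear of the glass. A gap of about 15.8 mm is left for the thin one. Back to the rack.

```bash
python3 -m pendant '[{"dx":-0.393,"dy":-0.048,"dz":0,"ax":0,"ay":0,"az":0},{"dx":-0.393,"dy":-0.048,"dz":0,"ax":0,"ay":0,"az":0},{"dx":-0.393,"dy":-0.048,"dz":0,"ax":0,"ay":0,"az":0},{"dx":-0.393,"dy":-0.048,"dz":0,"ax":0,"ay":0,"az":0},{"dx":-0.393,"dy":-0.048,"dz":0,"ax":0,"ay":0,"az":0},{"dx":-0.393,"dy":-0.048,"dz":0,"ax":0,"ay":0,"az":0},{"dx":-0.393,"dy":-0.048,"dz":0,"ax":0,"ay":0,"az":0},{"dx":-0.393,"dy":-0.048,"dz":0,"ax":0,"ay":0,"az":0},{"dx":-0.393,"dy":-0.048,"dz":0,"ax":0,"ay":0,"az":0}]' 0 | sed -n 2p
python3 -m pendant '[{"dx":0,"dy":0,"dz":0,"ax":0,"ay":0,"az":-0.0864},{"dx":0,"dy":0,"dz":0,"ax":0,"ay":0,"az":-0.0864},{"dx":0,"dy":0,"dz":0,"ax":0,"ay":0,"az":-0.0864},{"dx":0,"dy":0,"dz":0,"ax":0,"ay":0,"az":-0.0864},{"dx":0,"dy":0,"dz":0,"ax":0,"ay":0,"az":-0.0864},{"dx":0,"dy":0,"dz":0,"ax":0,"ay":0,"az":-0.0864},{"dx":0,"dy":0,"dz":0,"ax":0,"ay":0,"az":-0.0864},{"dx":0,"dy":0,"dz":0,"ax":0,"ay":0,"az":-0.0864},{"dx":0,"dy":0,"dz":0,"ax":0,"ay":0,"az":0},{"dx":0,"dy":0,"dz":0,"ax":0,"ay":0,"az":0}]' | sed -n 1,2p
python3 r.py
```

```text
tool_pos: [0.4349, -0.2855, 0.189]
time: 26.18
tool_pos: [0.4361, -0.2841, 0.1899]
[ 0.43613277 -0.28411064  0.18989492] [[-0.986, 0.169, -0.002], [0.169, 0.986, 0.001], [0.002, 0.001, -1.0]] [ 0.97  0.4  -0.62  2.05  0.33  0.79  1.55] 0.04272768297743511
toolx yaw 170.25743178426188
0 32 261 x [-9.6 -5.3] y [-13.7  14.6] tool dx,dy [-0.279 -0.008]
0 58 463 x [-9.8  4. ] y [-14.4  15.1] tool dx,dy [-0.317 -0.008]
0 70 159 x [-6.7 -4.3] y [-9.1  9.9] tool dx,dy [-0.295 -0.008]
0 106 318 x [-6.6  1.1] y [-8.8  9.8] tool dx,dy [-0.318 -0.008]
-60 32 390 x [-13.1  11.6] y [-73.  -44.4] tool dx,dy [-0.337 -0.501]
-60 58 849 x [-12.9  13.9] y [-73.5 -44.6] tool dx,dy [-0.347 -0.504]
-60 70 165 x [-3.   3.2] y [-68.4 -49.5] tool dx,dy [-0.343 -0.503]
-60 106 270 x [-3.  5.] y [-68.8 -50.8] tool dx,dy [-0.351 -0.51 ]
bar slope deg 0.20209266377620091 31.810359675696102
```

```bash
python3 -m pendant '[{"dx":-0.173,"dy":0,"dz":0,"ax":0,"ay":0,"az":0},{"dx":-0.173,"dy":0,"dz":0,"ax":0,"ay":0,"az":0},{"dx":0,"dy":0,"dz":0.3,"ax":0,"ay":0,"az":0},{"dx":0,"dy":0,"dz":0.3,"ax":0,"ay":0,"az":0},{"dx":0,"dy":0,"dz":0.3,"ax":0,"ay":0,"az":0},{"dx":0,"dy":0,"dz":0.208,"ax":0,"ay":0,"az":0},{"dx":0,"dy":0,"dz":0.2,"ax":0,"ay":0,"az":0},{"dx":0,"dy":0,"dz":0,"ax":0,"ay":0,"az":0}]'
python3 -m pendant '[{"dx":0,"dy":0,"dz":0,"ax":0,"ay":0,"az":0},{"dx":0,"dy":0,"dz":0,"ax":0,"ay":0,"az":0},{"dx":0,"dy":0,"dz":0,"ax":0,"ay":0,"az":0},{"dx":0,"dy":0,"dz":0,"ax":0,"ay":0,"az":0},{"dx":0,"dy":0,"dz":0,"ax":0,"ay":0,"az":0}]' 1
```

```text
time: 27.22
tool_pos: [0.4766, -0.2903, 0.0323]
tool_rot: [-0.002, 0.084, 0.996, 0.001]
contact_force: [-0.4, -0.5, 1.2]
gripper_width: 0.0426
grip_force: 0.0
time: 27.85
tool_pos: [0.4789, -0.2913, 0.0347]
tool_rot: [0.001, 0.083, 0.997, -0.0]
contact_force: [-0.3, -0.2, 5.2]
gripper_width: 0.0193
grip_force: 58.7
```

```bash
python3 -m pendant '[{"dx":0,"dy":0,"dz":-0.06,"ax":0,"ay":0,"az":0},{"dx":0,"dy":0,"dz":-0.06,"ax":0,"ay":0,"az":0},{"dx":0,"dy":0,"dz":-0.06,"ax":0,"ay":0,"az":0},{"dx":0,"dy":0,"dz":0,"ax":0,"ay":0,"az":0}]' | sed -n '2p;4,6p'
python3 -m pendant '[{"dx":0.1,"dy":0,"dz":0,"ax":0,"ay":0,"az":0},{"dx":0.1,"dy":0,"dz":0,"ax":0,"ay":0,"az":0},{"dx":0.1,"dy":0,"dz":0,"ax":0,"ay":0,"az":0},{"dx":0.08,"dy":0,"dz":0,"ax":0,"ay":0,"az":0},{"dx":0,"dy":0,"dz":0,"ax":0,"ay":0,"az":0}]' | sed -n '2p;4,6p'
python3 -m pendant '[{"dx":0,"dy":0,"dz":-0.3,"ax":0,"ay":0,"az":0},{"dx":0,"dy":0,"dz":-0.3,"ax":0,"ay":0,"az":0},{"dx":0,"dy":0,"dz":-0.2,"ax":0,"ay":0,"az":0},{"dx":0,"dy":0,"dz":0,"ax":0,"ay":0,"az":0}]' | sed -n '2,6p'
python3 -m pendant '[{"dx":0,"dy":0,"dz":0,"ax":0,"ay":0,"az":0.0863},{"dx":0,"dy":0,"dz":0,"ax":0,"ay":0,"az":0.0863},{"dx":0,"dy":0,"dz":0,"ax":0,"ay":0,"az":0.0863},{"dx":0,"dy":0,"dz":0,"ax":0,"ay":0,"az":0.0863},{"dx":0,"dy":0,"dz":0,"ax":0,"ay":0,"az":0.0863},{"dx":0,"dy":0,"dz":0,"ax":0,"ay":0,"az":0.0863},{"dx":0,"dy":0,"dz":0,"ax":0,"ay":0,"az":0.0863},{"dx":0,"dy":0,"dz":0,"ax":0,"ay":0,"az":0.0863},{"dx":0,"dy":0,"dz":0,"ax":0,"ay":0,"az":0}]'
```

```text
tool_pos: [0.4785, -0.2912, 0.0562]
contact_force: [-0.7, -0.0, -1.5]
gripper_width: 0.0185
grip_force: 58.5
tool_pos: [0.4317, -0.2833, 0.0554]
contact_force: [-0.1, -0.8, -0.2]
gripper_width: 0.019
grip_force: 58.5
tool_pos: [0.4352, -0.2842, 0.1533]
tool_rot: [0.002, 0.083, 0.997, -0.001]
contact_force: [-0.4, -0.3, -0.4]
gripper_width: 0.0191
grip_force: 58.6
time: 30.6
tool_pos: [0.4327, -0.283, 0.1504]
tool_rot: [-0.001, 0.698, 0.716, -0.001]
contact_force: [-0.4, 0.1, -1.2]
gripper_width: 0.019
grip_force: 58.5
```

```bash
python3 -m pendant '[{"dx":0.3805,"dy":0.06,"dz":0,"ax":0,"ay":0,"az":0},{"dx":0.3805,"dy":0.06,"dz":0,"ax":0,"ay":0,"az":0},{"dx":0.3805,"dy":0.06,"dz":0,"ax":0,"ay":0,"az":0},{"dx":0.3805,"dy":0.06,"dz":0,"ax":0,"ay":0,"az":0},{"dx":0.3805,"dy":0.06,"dz":0,"ax":0,"ay":0,"az":0},{"dx":0.3805,"dy":0.06,"dz":0,"ax":0,"ay":0,"az":0},{"dx":0.3805,"dy":0.06,"dz":0,"ax":0,"ay":0,"az":0},{"dx":0.3805,"dy":0.06,"dz":0,"ax":0,"ay":0,"az":0},{"dx":0,"dy":0,"dz":0.2,"ax":0,"ay":0,"az":0},{"dx":0,"dy":0,"dz":0.2,"ax":0,"ay":0,"az":0},{"dx":0,"dy":0,"dz":0,"ax":0,"ay":0,"az":0},{"dx":0,"dy":0,"dz":0,"ax":0,"ay":0,"az":0}]' | sed -n '1,4p'
python3 p.py; python3 q.py; python3 - <<'E'
from h import *
d=load('w8.pkl');w=cloud(d)*1000;X,Y,Z=w[...,0],w[...,1],w[...,2]
m=(abs(X-479)<12)&(Z>40)&(Z<44.5)&(Y>90)&(Y<114.5)
print('mid block top y',np.percentile(Y[m],[2,98]),m.sum())
m=(abs(X-479)<12)&(Z>83)&(Z<92)&(Y>97)&(Y<111);print('mid arch top',m.sum(),np.percentile(Y[m],[2,98]) if m.sum()>5 else '')
E
```

```text
time: 32.1
tool_pos: [0.4825, 0.0831, 0.1037]
tool_rot: [0.0, 0.699, 0.716, 0.0]
contact_force: [0.3, 0.6, 0.2]
[0.4825 0.0831 0.1037] yaw 91.38 tilt [0.0001 0.0001]
lid y [101.5 188.1] x [463.7 492.5]
tz -60 830 tx [ 3.  10.3] ty [-21.3  20.5] wz 160.3
tz -53 720 tx [ 3.7 10.3] ty [-21.3  20.2] wz 153.3
tz -46 421 tx [ 1.9 10.2] ty [-20.2  18. ] wz 146.9
tz -39 164 tx [0.5 6. ] ty [-11.5   7.4] wz 139.6
tz -32 1429 tx [-4.7  9.1] ty [-16.2  11.8] wz 133.0
tz -25 223 tx [8.3 9.4] ty [-16.6  12.5] wz 125.8
tz -18 223 tx [5.6 8.9] ty [-16.6  12.5] wz 117.1
tz -11 540 tx [3.1 9. ] ty [-16.   11.6] wz 112.3
tz -4 211 tx [8.2 9. ] ty [-16.   12.1] wz 105.1
tz 10 551 tx [17.1 24.5] ty [-12.8   6.1] wz 88.3
tz 17 68 tx [21.5 24.7] ty [-13.2   5.8] wz 84.3
tz 24 49 tx [23.1 24.6] ty [-13.    6.5] wz 76.3
tz 31 41 tx [23.3 24.7] ty [-12.7   5.9] wz 69.3
tz 38 40 tx [23.5 24.7] ty [-12.8   6.1] wz 62.9
[0.4829 0.0831 0.1041] 32.15 [-0.  -0.4 -0.6]
lid 5796 x [463.8 492.5] y [113.3 187.6] z 42.4
block top 1339 x [466.5 494.4] y [78.2 92. ] z 133.5
block face 1097 x [466.2 495. ] y [86.6 92.4] z 114.7
84 wall in x 462.7 495.8
90 wall in x 462.7 495.6
97 wall in x 462.6 495.4
104 wall in x 462.6 495.3
111 wall in x 463.1 495.4
130 wall in x 462.4 495.3
150 wall in x 461.7 494.7
right wall 324 [77.4 78.1 78.3]
mid block top y [ 98.78702621 113.51888203] 672
mid arch top 599 [ 99.86016443 107.61291848]
```

```bash
python3 -m pendant '[{"dx":0.006,"dy":-0.015,"dz":0,"ax":0,"ay":0,"az":0},{"dx":0,"dy":0,"dz":0.16,"ax":0,"ay":0,"az":0},{"dx":0,"dy":0,"dz":0.16,"ax":0,"ay":0,"az":0},{"dx":0,"dy":0,"dz":0.16,"ax":0,"ay":0,"az":0},{"dx":0,"dy":0,"dz":0.08,"ax":0,"ay":0,"az":0},{"dx":0,"dy":0,"dz":0,"ax":0,"ay":0,"az":0},{"dx":0,"dy":0,"dz":0,"ax":0,"ay":0,"az":0}]' | sed -n '1,4p'
python3 q.py; python3 - <<'E'
from h import *
d=load('w8.pkl');w=cloud(d)*1000;X,Y,Z=w[...,0],w[...,1],w[...,2]
for lab,m in (('thin top',(abs(X-479)<13)&(Z>60)&(Z<72)&(Y>70)&(Y<96)),('mid top',(abs(X-479)<15)&(Z>40)&(Z<44.5)&(Y>85)&(Y<114.5)),('thin face sides',(abs(X-479)<18)&(Z>46)&(Z<62)&(Y>88)&(Y<96))):
    print(lab,m.sum(),np.percentile(Y[m],[2,98]).round(1),np.percentile(X[m],[2,98]).round(1)) if m.sum()>5 else 0
E
```

```text
time: 33.08
tool_pos: [0.481, 0.0839, 0.0369]
tool_rot: [0.0, 0.699, 0.715, 0.0]
contact_force: [0.4, -0.4, -0.6]
[0.481  0.0839 0.0369] 33.075 [ 0.4 -0.4 -0.6]
lid 11065 x [463.6 492.4] y [113.4 187.7] z 42.4
block top 1067 x [464.6 492.6] y [78.9 92.4] z 66.4
block face 778 x [464.  493.6] y [ 91.9 101.8] z 42.6
84 wall in x 462.0 495.9
90 wall in x 462.6 495.5
97 wall in x 462.5 495.4
104 wall in x 462.1 495.4
111 wall in x 462.5 495.3
130 wall in x 462.1 494.9
150 wall in x 462.0 494.8
right wall 0 
thin top 985 [78.9 92.5] [466.7 491.3]
mid top 1954 [ 93.8 113.6] [464.2 493.3]
thin face sides 140 [91.8 93.1] [463.8 493.5]
```

Centred in the gap (0.6–0.8 mm either side). Lower it gently.

```bash
python3 -m pendant '[{"dx":0,"dy":0.003,"dz":0.03,"ax":0,"ay":0,"az":0},{"dx":0,"dy":0,"dz":0.03,"ax":0,"ay":0,"az":0},{"dx":0,"dy":0,"dz":0.03,"ax":0,"ay":0,"az":0},{"dx":0,"dy":0,"dz":0,"ax":0,"ay":0,"az":0}]' | sed -n '1,4p'
python3 -m pendant '[{"dx":0,"dy":0,"dz":0.03,"ax":0,"ay":0,"az":0},{"dx":0,"dy":0,"dz":0.03,"ax":0,"ay":0,"az":0},{"dx":0,"dy":0,"dz":0,"ax":0,"ay":0,"az":0}]' | sed -n '1,4p'
```

```text
time: 33.62
tool_pos: [0.4806, 0.0837, 0.0251]
tool_rot: [-0.0, 0.699, 0.715, -0.0]
contact_force: [-0.1, -0.1, -1.5]
time: 34.0
tool_pos: [0.4806, 0.0838, 0.018]
tool_rot: [-0.0, 0.699, 0.715, -0.0]
contact_force: [-0.5, 0.2, -0.5]
```

Inside the gap with no contact forces. About 5–6 mm to go.

```bash
python3 -m pendant '[{"dx":0,"dy":0,"dz":0.015,"ax":0,"ay":0,"az":0},{"dx":0,"dy":0,"dz":0.015,"ax":0,"ay":0,"az":0},{"dx":0,"dy":0,"dz":0,"ax":0,"ay":0,"az":0}]' | sed -n '2p;4p'
python3 -m pendant '[{"dx":0,"dy":0,"dz":0.01,"ax":0,"ay":0,"az":0},{"dx":0,"dy":0,"dz":0,"ax":0,"ay":0,"az":0}]' | sed -n '2p;4p'
python3 - <<'E'
from h import *
d=snap('wrist');w=cloud(d)*1000;X,Y,Z=w[...,0],w[...,1],w[...,2]
m=(abs(X-479)<14)&(Y>79)&(Y<92)&(Z>36)&(Z<56);h,e=np.histogram(Z[m],np.arange(36,56,1));print(h.tolist(),observe()['contact_force'])
E
```

```text
tool_pos: [0.4807, 0.0837, 0.0146]
contact_force: [0.2, -0.3, -1.0]
tool_pos: [0.4808, 0.0838, 0.0135]
contact_force: [-0.4, -0.6, -0.5]
[0, 0, 0, 0, 2, 6, 41, 30, 1, 0, 0, 0, 0, 0, 0, 0, 0, 0, 0] [ 0.34516606  0.42692377 -1.2387763 ]
```

```bash
python3 -m pendant '[{"dx":0,"dy":0,"dz":0.007,"ax":0,"ay":0,"az":0},{"dx":0,"dy":0,"dz":0,"ax":0,"ay":0,"az":0}]' | sed -n '2p;4p'
python3 -m pendant '[{"dx":0,"dy":0,"dz":0.005,"ax":0,"ay":0,"az":0},{"dx":0,"dy":0,"dz":0,"ax":0,"ay":0,"az":0}]' | sed -n '2p;4p'
```

```text
tool_pos: [0.4809, 0.0838, 0.013]
contact_force: [-0.7, 0.8, 3.3]
tool_pos: [0.4809, 0.0838, 0.0129]
contact_force: [-2.1, -0.3, 10.6]
```

On the floor. Release, rise and check.

```bash
python3 -m pendant '[{"dx":0,"dy":0,"dz":-0.008,"ax":0,"ay":0,"az":0},{"dx":0,"dy":0,"dz":0,"ax":0,"ay":0,"az":0},{"dx":0,"dy":0,"dz":0,"ax":0,"ay":0,"az":0}]' 0.2 | sed -n '2p;4,5p'
python3 -m pendant '[{"dx":0,"dy":0,"dz":-0.1,"ax":0,"ay":0,"az":0},{"dx":0,"dy":0,"dz":-0.2,"ax":0,"ay":0,"az":0},{"dx":0,"dy":0,"dz":-0.4,"ax":0,"ay":0,"az":0},{"dx":0,"dy":0,"dz":-0.4,"ax":0,"ay":0,"az":0},{"dx":0.4,"dy":0,"dz":-0.4,"ax":0,"ay":0,"az":0},{"dx":0,"dy":0,"dz":0,"ax":0,"ay":0,"az":0},{"dx":0,"dy":0,"dz":0,"ax":0,"ay":0,"az":0}]' | sed -n '1,2p;4,5p'
python3 g.py; python3 - <<'E'
from h import *
d=load('w9.pkl');w=cloud(d)*1000;X,Y,Z=w[...,0],w[...,1],w[...,2]
m=(abs(X-479)<15)&(Z>39)&(Z<45.5)&(Y>112)&(Y<200);print('lid y',np.percentile(Y[m],[2,99]))
for a,b in((78,96),(96,112)):
    m=(abs(X-479)<13)&(Z>84)&(Z<92)&(Y>a)&(Y<b);print('arch',m.sum(),np.percentile(Y[m],[2,98]),np.median(Z[m]))
p=proj(d,[[.5,.12,.04]])[0].astype(int);v,u=max(p[1]-110,0),max(p[0]-130,0)
cv2.imwrite('pics/final.png',cv2.resize(d['color'][v:v+200,u:u+260],None,fx=3,fy=3))
E
```

```text
tool_pos: [0.4808, 0.0838, 0.0129]
contact_force: [0.3, -0.1, 0.7]
gripper_width: 0.0341
time: 36.42
tool_pos: [0.4792, 0.1274, 0.1894]
contact_force: [-0.8, 0.0, -0.6]
gripper_width: 0.0341
z42 599 x [466.2 491.6] y [ 79.3 113.6] z 42.4
archtop 571 x [469.2 488.2] y [ 82.2 107.6] z 88.1
arch legs 243 x [469.1 488.5] y [ 87.1 107.8] z 67.9
466.5 [(59, 8), (60, 8), (61, 8), (63, 10), (64, 9), (72, 29), (73, 29), (79, 42), (80, 42), (81, 42), (82, 42), (83, 43), (84, 43), (86, 43), (86, 42), (88, 44), (88, 42), (89, 42), (90, 42), (91, 42), (92, 42), (93, 42), (94, 43), (95, 42), (96, 42), (97, 43), (98, 43), (99, 43), (99, 41), (102, 43), (102, 42), (103, 42), (104, 42), (105, 43), (106, 42), (107, 42), (108, 43), (109, 42), (110, 42), (111, 42), (112, 42), (113, 41), (114, 40), (115, 43), (116, 41), (117, 43), (118, 43), (119, 43), (120, 43), (121, 42), (123, 43), (123, 43), (124, 42)]
468.5 [(88, 85), (89, 84), (88, 80), (88, 78), (64, 9), (72, 28), (73, 27), (79, 42), (80, 43), (89, 66), (89, 63), (89, 60), (89, 56), (100, 89), (102, 88), (103, 88), (103, 87), (104, 89), (105, 87),
[... 944 characters left out ...]
)]
491.5 [(59, 8), (60, 8), (61, 9), (62, 8), (64, 8), (72, 28), (73, 28), (79, 42), (81, 43), (82, 43), (82, 41), (83, 43), (84, 42), (85, 43), (86, 41), (87, 43), (88, 42), (89, 42), (90, 42), (91, 43), (92, 43), (93, 42), (94, 42), (95, 42), (96, 42), (97, 42), (98, 43), (99, 41), (101, 43), (101, 43), (102, 41), (103, 44), (104, 43), (105, 42), (106, 42), (107, 42), (109, 43), (110, 43), (110, 42), (111, 42), (112, 43), (113, 43), (114, 42), (114, 38), (116, 41), (117, 43), (118, 44), (119, 42), (121, 43), (121, 42), (122, 42), (123, 44), (124, 43)]
lid y [113.21399968 188.46698957]
arch 275 [81.99119485 89.65485606] 88.1148217432542
arch 275 [100.32485007 107.62614826] 88.14237148204646
```

View pics/final.png

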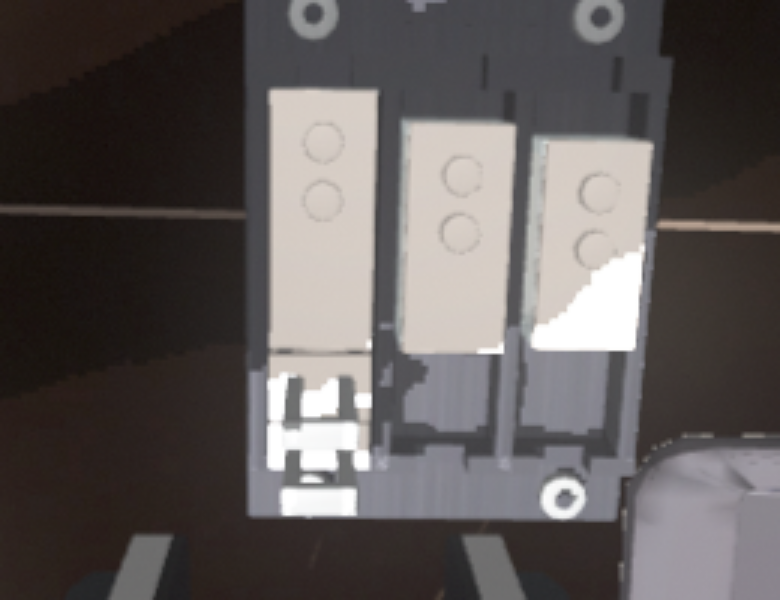

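The picture shows the near cell against the stop (lid end at row 90) with both spacers upright behind it (rows 350–515). Block tops are at 42 mm, the other two cells are unchanged, and the gripper is clear.

```bash
python3 -c "
from workcell import *
print(finish_job())"
```

```text
the job is handed in; nothing more can be done
None
```

The job is handed in: the near trough's 74 mm cell rests against the stop, and the 20 mm and 14 mm spacers stand upright on the floor behind it, with the 28 mm spacer left on its hook and the other two cells as they were.

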